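# Restock the lathe-tool rack and hang its gate

### The job

Put every lathe tool that lies on the bench into a free notch of the tool rack, one per notch, lying flat across both rails at about mid-length with its cutting head to the back (away from the gateway). Then lift the gate out of its dock, lower both its hinge sockets fully down onto the two pintles, leave it shut across the front, and turn the latch fully across it. Leave the other things on the bench where they are.

Things in the scene. Friction and masses are not known exactly. Their poses are not given: they have to be found in the camera images.
- bar0: One of up to five square-shank lathe tools (dark steel, about 0.3 kg), flat on the bench at the start; may be absent. 20 mm wide (y), 20 mm high, 124 mm long. Origin: centre of the underside, near the centre of mass; z up; the shank spans x = -60 to +45 mm; +x points to the cutting head, a narrower end (12 to 16 mm wide) with a small brass-coloured insert.
- bar1: One of up to five square-shank lathe tools (dark steel, about 0.3 kg), flat on the bench at the start; may be absent. 20 mm wide (y), 20 mm high, 124 mm long. Origin: centre of the underside, near the centre of mass; z up; the shank spans x = -60 to +45 mm; +x points to the cutting head, a narrower end (12 to 16 mm wide) with a small brass-coloured insert.
- bar2: One of up to five square-shank lathe tools (dark steel, about 0.3 kg), flat on the bench at the start; may be absent. 20 mm wide (y), 20 mm high, 124 mm long. Origin: centre of the underside, near the centre of mass; z up; the shank spans x = -60 to +45 mm; +x points to the cutting head, a narrower end (12 to 16 mm wide) with a small brass-coloured insert.
- bar3: One of up to five square-shank lathe tools (dark steel, about 0.3 kg), flat on the bench at the start; may be absent. 20 mm wide (y), 20 mm high, 124 mm long. Origin: centre of the underside, near the centre of mass; z up; the shank spans x = -60 to +45 mm; +x points to the cutting head, a narrower end (12 to 16 mm wide) with a small brass-coloured insert.
- bar4: One of up to five square-shank lathe tools (dark steel, about 0.3 kg), flat on the bench at the start; may be absent. 20 mm wide (y), 20 mm high, 124 mm long. Origin: centre of the underside, near the centre of mass; z up; the shank spans x = -60 to +45 mm; +x points to the cutting head, a narrower end (12 to 16 mm wide) with a small brass-coloured insert.
- crib: Tool rack, fixed. Origin: bench level, mid-rack; +x to its back, z up. Base plate 6 mm thick. Two rails along y at x = -32, +32 mm (12 mm thick, tops z = 47) have 5 pairs of notches 25 mm wide, floors at z = 35 mm, centred at y = -96, -48, 0, 48, 96 mm. A seated tool lies along x, origin at x = 0, z = 35 mm. Between the rails: free down to the plate. The gateway is at the front, x = -105 mm.
- pin_low (a point): Foot of the lower pintle: upright steel pin 8 mm in diameter, 20 mm long, top 6 mm tapered, on a bracket 20 mm wide and 12 mm thick that reaches in from the hinge post (24 mm square, centre crib x = -105, y = +154 mm, 134 mm high). The foot is 40 mm above the bench, at crib x = -105, y = +118 mm.
- pin_high (a point): Foot of the upper pintle: same pin and bracket, straight above the lower one, 113 mm above the bench. The gate's lower socket must come in sideways below this bracket (underside at 101 mm), from the crib's front (-x), with the gate about 27 mm above its seat; then it is lowered.
- gate: Lift-off gate of steel bars, about 0.45 kg: 200 mm wide (y), 12 mm thick (x), 125 mm high, upright in the dock's slot at the start. Origin: centre of the leaf's underside; z up, +y to the hinge edge. Grip tab on top above the centre of mass: 14 mm thick (x), 44 mm wide, 32 mm high, centre y = +6, top z = 157 mm. Hung and shut: origin at crib x = -105, y = 0, z = 25 mm, axes parallel to the crib's.
- socket_low (a point): Centre of the underside of the lower hinge socket, at gate y = +118, z = 15 mm; it meets point pin_low when hung. Each socket is a block 22 x 22 x 22 mm with a through hole of 10.5 mm. The play lets the hung gate sag about 0.03 rad; it swings freely with a little friction.
- socket_high (a point): Centre of the underside of the upper hinge socket, at gate y = +118, z = 88 mm; it meets point pin_high when hung.
- dock: Wooden dock in which the gate is parked, fixed: base 90 x 170 mm, slot along its y, 15 mm wide, between walls 10 mm thick and 150 mm long; slot floor 8 mm, wall tops 44 mm above the bench. Origin: bench level at its centre. The gate lifts out straight up.
- latch (a joint): Turn latch, rad, about a vertical axis: at 0 its bar points to the crib's -x (open); it grows as the bar swings to +y (clockwise from above); at 1.57, its end stop, the bar lies across the front of the shut gate's free end. About 1 to 2 N at the peg turns it; it stays where it is left.
- latch_pivot (a point): Latch axis at the top of its hub, 144 mm above the bench, crib x = -122, y = -135 mm, on the latch post (24 mm square, 129 mm high). From this post a stop plate reaches behind the gate's free end: front face crib x = -94 mm, y = -129 to -83, z = 85 to 115 mm.
- latch_peg (a point): Top of the latch's upright steel finger peg (12 mm in diameter, 52 mm tall, on a bar 10 mm thick and 62 mm long), 42 mm from the latch axis, 192 mm above the bench. The bar's top is at 140 mm, the hung gate's top edge at 150 mm.
- wrench: Bystander: loose steel wrench. Origin: underside.
- driver: Bystander: loose screwdriver. Origin: underside.
- collar: Bystander: loose steel ring 38 mm in diameter, 16 mm high, among the tools. Origin: underside.
- oil: Bystander: grey bottle, 56 mm in diameter, 150 mm high. Origin: underside.
- slug: Bystander: stepped steel slug, 36 mm in diameter, 45 mm high. Origin: underside.
- gauge: Bystander: steel block 50 x 30 x 12 mm. Origin: underside.
Not all that is in view belongs to the job. What is shaped like the bar1 but blue or pink is not meant.

How it is judged:
On the way, in this order (a step that is already met when the one before it is completed fails the run):
1. every tool present lies in a notch of the rack, head to the back (z of bar0 in the frame of crib between 0.031 and 0.0395 m and x of bar0 in the frame of crib between -0.018 and 0.018 m and y of bar0 in the frame of crib between -0.115 and 0.115 m and angle between the x axis of each of bar0, bar1, bar2, bar3, bar4 and the x axis of crib, either way round below 0.12 rad and angle between each of bar0, bar1, bar2, bar3, bar4's own z axis and vertical below 0.1 rad and x of pin_low in the frame of bar0 below 0 m and z of bar1 in the frame of crib between 0.031 and 0.0395 m and x of bar1 in the frame of crib between -0.018 and 0.018 m and y of bar1 in the frame of crib between -0.115 and 0.115 m and x of pin_low in the frame of bar1 below 0 m and z of bar2 in the frame of crib between 0.031 and 0.0395 m and x of bar2 in the frame of crib between -0.018 and 0.018 m and y of bar2 in the frame of crib between -0.115 and 0.115 m and x of pin_low in the frame of bar2 below 0 m and z of bar3 in the frame of crib between 0.031 and 0.0395 m and x of bar3 in the frame of crib between -0.018 and 0.018 m and y of bar3 in the frame of crib between -0.115 and 0.115 m and x of pin_low in the frame of bar3 below 0 m and z of bar4 in the frame of crib between 0.031 and 0.0395 m and x of bar4 in the frame of crib between -0.018 and 0.018 m and y of bar4 in the frame of crib between -0.115 and 0.115 m and x of pin_low in the frame of bar4 below 0 m), for 0.2 s.
2. the gate hangs with both sockets down on the pintles (horizontal distance between socket_low and pin_low below 0.005 m and horizontal distance between socket_high and pin_high below 0.005 m and z of socket_low in the frame of crib between 0.036 and 0.045 m and z of socket_high in the frame of crib between 0.109 and 0.118 m and angle between gate's own z axis and vertical below 0.1 rad), for 0.2 s.
3. the gate is shut and the latch is across it (all of step 2 and angle between the y axis of gate and the y axis of crib, either way round below 0.1 rad and y of gate in the frame of crib between -0.03 and 0.03 m and value of joint latch above 1.3 rad), for 0.2 s.
At the end, for the whole second after the job is handed in: Every tool present lies on the notch floors, within 18 mm of mid-rack and 0.12 rad of straight, head to the back; both sockets within 5 mm of the pintles and down on their brackets (5 mm); gate upright and shut within 0.1 rad, latch beyond 1.3 rad; all released and at rest (all of step 1 and all of step 3 and linear speed of each of bar0, bar1, bar2, bar3, bar4, gate below 0.02 m/s); the robot touches nothing.
It fails at once if a bystander (wrench, screwdriver, ring, bottle, slug or block) is pushed more than 5 cm from its place (distance of any of wrench, driver, collar, oil, slug, gauge from where it was at the start of the episode above 0.05 m).
Of bar0, bar1, bar2, bar3, bar4 only 3 to 5 are there at a start; the rules pass over those that are not, and their reading is None.
At some moment in a run one of bar0, bar1, bar2, bar3, bar4 may be knocked a few centimetres aside while the robot is not near it.
It also fails if it takes over 210 s, if anything falls off the work surface, if the arm or the gripper's body presses on something with over 40 N, if the wrist force passes 120 N, or if a joint passes its speed limit or range.

### The arm

A 6-joint arm with a two-finger parallel gripper is mounted at the origin on the work surface. World frame = base frame: x ahead of the robot, y to its left, z up, the work surface at z = 0. Lengths are in m, angles in rad, forces in N, time in s.
With the tool pointing down it reaches from about 0.375 to 0.975 m from the base axis. Payload 3.8 kg.
Tool frame: the origin (TCP) lies on the mounting face of the last link; the fingertips stand 173 mm ahead of it and the grasp point (between the pads) lies 155 mm ahead of it; z points along the fingers, y is the direction in which the jaws open and shut (so a half turn about z gives the same grasp; the last joint's range is limited). The gripper opens to 85 mm and grips with 20 to 120 N. Pads are 22 mm wide; open, the fingers measure 114 mm over their backs; the gripper's body (76 mm by 85 mm) begins 54 mm behind the grasp point. The pads swing forward as they close: fully open they stand 13 mm farther back than shut.
Start: joints at [1.099, 0.264, 1.604, -0, 1.274, -0.037], TCP at [0.284, 0.612, 0.405] pointing down, gripper open.
Joint ranges: [-2.63, 2.63], [-0.94, 2.18], [0.31, 2.57], [-1.31, 4.45], [0, 2.66], [-2.55, 2.55]. Speed limits (rad/s): [2.57, 2.57, 3.14, 3.14, 3.14, 3.14].

### API

Orientations are given as a rotation vector (axis times angle).
In Python, from workcell import bot gives the robot as it stands.
- The arm moves only by the shell command python3 -m jog 'ROWS' [FORCE]. ROWS is JSON, a list that holds one entry, the list of rows, each a list of 7 numbers: the closure, from 0 (fully open) to 1 (shut), then the shift along the tool's x, y, z in cm, then the turn, a rotation vector about the tool's x, y, z in rad. A call has 1 to 12 rows; each row is the pose to reach, as a shift and turn from the pose commanded when the call began, along the tool's axes at that moment; what a row does not reach only later rows make up. A row lasts 1/8 s, in which the tool goes at most 62.5 mm and 10.7 degrees, less where a joint would pass 70% of its speed; a pose out of reach is approached as far as the arm can. A call with a gripper value outside its range is refused whole. The fingers move at their own pace and stop on an object; FORCE is the grip in N (left out, the last holds). Time passes only in rows, so rows that repeat a pose let the fingers close. It gives the time, the measured TCP pose, the force and the opening at its end, in the units of the state.
- bot.read_state(): the state, without advancing time (a new reading comes with each control period).
- bot.read_camera(name): name is "side" or "top"; returns the picture (480x640x3 uint8, red, green, blue); there is no depth.
- bot.camera_model(name): a dict with "intrinsics" (3x3 intrinsics, pixels), "rvec" (rotation vector, rad) and "tvec" (3), from world to camera coordinates, as OpenCV has them. Camera axes: x right, y down, z forward; pixel columns grow to the right and rows downward; lengths in m; the calibration is good to about 2 mm. A picture is of the moment at which its call begins. camera_model takes no time and is no camera call.
- bot.finish_job(): hands the job in, once; it reports no verdict.
The state is a dict: "time": time; "q": joint angles; "joint_vel": joint speeds; "joint_torque": joint torques, N m; "tool_pos": TCP position; "tcp_rot": TCP orientation; "wrist_force": force on the tool from outside, world axes, zero at the start; "torque": the same for the moment, N m; "width": opening from 0.0 (shut) to 1.0 (fully open).
Only numpy, scipy, OpenCV 4.12 (cv2) and the standard library are available. Lean on these libraries where they do the work, as an engineer would, in place of code of your own. Each camera call takes 0.05 s, during which the arm holds its last target.

## Working session

There is one attempt and no reset: what is moved stays moved. The work goes in short steps, Python scripts to look and compute and a shell command to move; the robot and the scene stay as the last step left them, time stands still between calls to the robot, and variables do not carry over. Pictures are saved under pics/ and viewed, and the job is handed in when it is done.

```bash
ls; mkdir -p pics; python3 - <<'E'
from workcell import bot
import cv2
s=bot.read_state();print(s)
for n in("top","side"):
    cv2.imwrite(f"pics/{n}0.png",bot.read_camera(n)[:,:,::-1]);print(n,bot.camera_model(n))
E
```

```text
pics
{'time': 0.0, 'q': array([ 1.09909800e+00,  2.64753652e-01,  1.60536706e+00,  1.12960384e-05,
        1.27369318e+00, -3.68623840e-02]), 'joint_vel': array([ 2.36241847e-03, -1.35121515e-03, -7.42681645e-04, -1.24816356e-03,
       -1.34303653e-03, -1.83101137e-05]), 'joint_torque': array([ 1.21938028e-04, -5.15097535e+01, -3.67318797e+01, -1.39286576e-04,
        1.25929451e-02,  1.38718255e-05]), 'tool_pos': array([0.28417393, 0.61189157, 0.403365  ]), 'tcp_rot': array([-0.67755205, -3.06707355,  0.00337204]), 'wrist_force': array([ 0.39074842, -0.61872285, -0.91577747]), 'torque': array([ 0.06458036, -0.02293225, -0.04841855]), 'width': 1.0023338497630552}
top {'intrinsics': array([[434.31101366,   0.        , 322.07717376],
       [  0.        , 434.31101366, 241.40173984],
       [  0.        ,   0.        ,   1.        ]]), 'rvec': array([ 2.21303138, -2.17255256,  0.03880153]), 'tvec': array([-0.08373847,  0.52970863,  1.22264815])}
side {'intrinsics': array([[537.49212738,   0.        , 308.49210703],
       [  0.        , 537.49212738, 246.49763154],
       [  0.        ,   0.        ,   1.        ]]), 'rvec': array([ 2.11435566, -0.66700631,  0.3475363 ]), 'tvec': array([-0.50952089,  0.24555859,  1.1913421 ])}
```

View pics/top0.png

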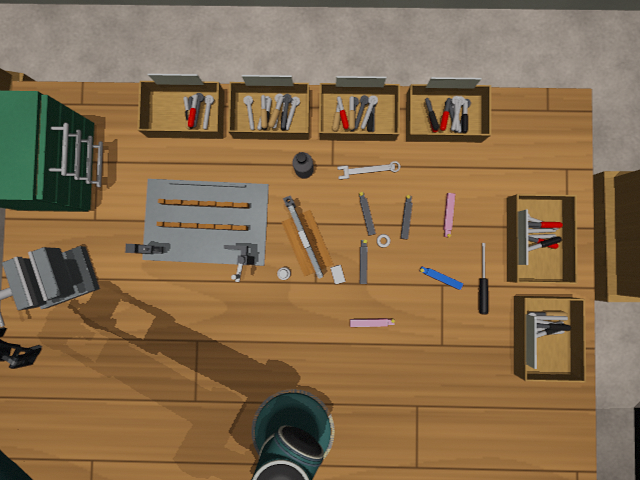

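View pics/side0.png

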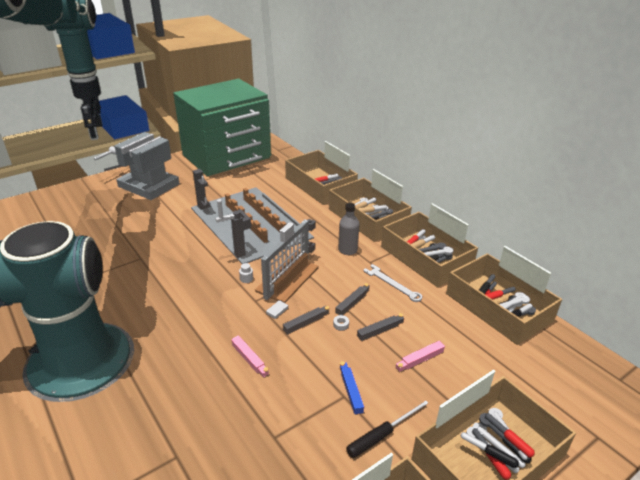

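Top view: three dark tools near (367,214), (406,217), (363,262); rack plate about (207,222), dock and gate about (305,237), hinge post (148,248), latch (243,255). I'll zoom in on these.

```bash
cat > h.py <<'E'
import numpy as np,cv2
from workcell import bot
def cm(n):
    m=bot.camera_model(n);K=np.array(m["intrinsics"]);R=cv2.Rodrigues(np.array(m["rvec"],float))[0];t=np.array(m["tvec"],float);return K,R,t
def proj(n,P):
    K,R,t=cm(n);c=(np.atleast_2d(P)@R.T+t)@K.T;return c[:,:2]/c[:,2:]
def ray(n,uv):
    K,R,t=cm(n);o=-R.T@t;d=R.T@np.linalg.solve(K,[uv[0],uv[1],1.]);return o,d/np.linalg.norm(d)
def onz(n,uv,z):
    o,d=ray(n,uv);return o+d*(z-o[2])/d[2]
def tri(a,b):
    o1,d1=ray("top",a);o2,d2=ray("side",b)
    A=np.stack([d1,-d2],1);s=np.linalg.lstsq(A,o2-o1,rcond=None)[0]
    p,q=o1+s[0]*d1,o2+s[1]*d2;return (p+q)/2,np.linalg.norm(p-q)
def snap(n,tag):
    im=bot.read_camera(n);cv2.imwrite(f"pics/{tag}.png",im[:,:,::-1]);return im
def crop(src,out,x0,y0,x1,y1,k):
    im=cv2.imread(f"pics/{src}.png")[y0:y1,x0:x1];cv2.imwrite(f"pics/{out}.png",cv2.resize(im,None,fx=k,fy=k,interpolation=cv2.INTER_CUBIC))
E
python3 - <<'E'
from h import *
crop("top0","c1",120,165,280,285,5);crop("top0","c2",265,150,425,300,4)
crop("side0","c3",180,160,340,310,4)
crop("side0","c4",220,260,420,350,4)
for n in("top","side"): print(onz(n,(320,240),0),ray(n,(320,240))[0])
E
```

```text
[ 0.53562511 -0.06777903  0.        ] [ 0.47443077 -0.08766741  1.24487017]
[0.70633676 0.06000918 0.        ] [-0.06051327 -0.96385661  0.89806744]
```

View pics/c1.png

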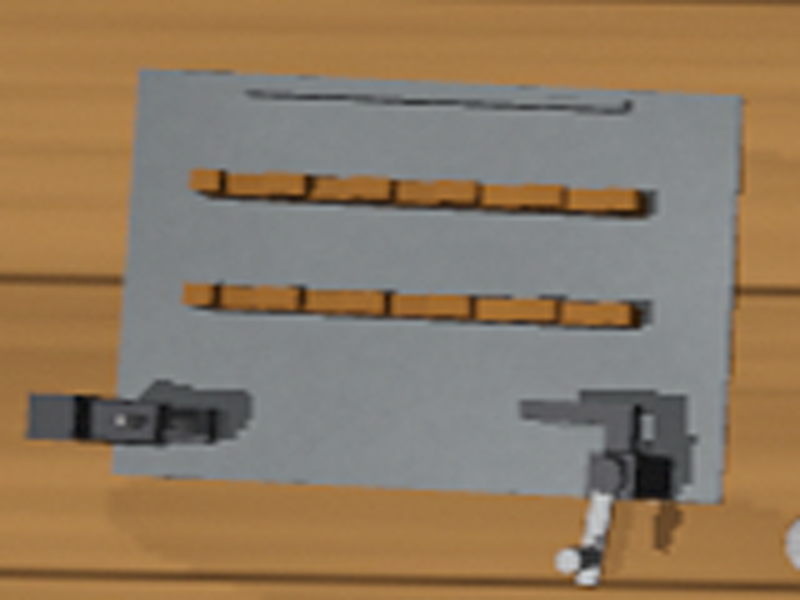

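View pics/c2.png

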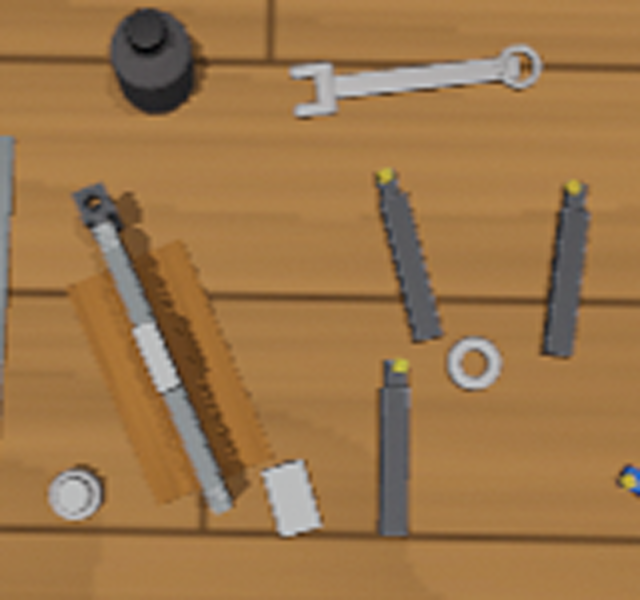

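View pics/c3.png

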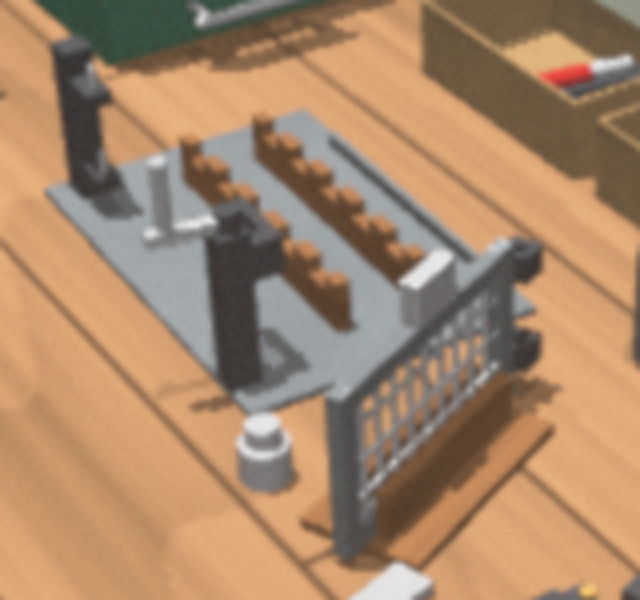

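View pics/c4.png

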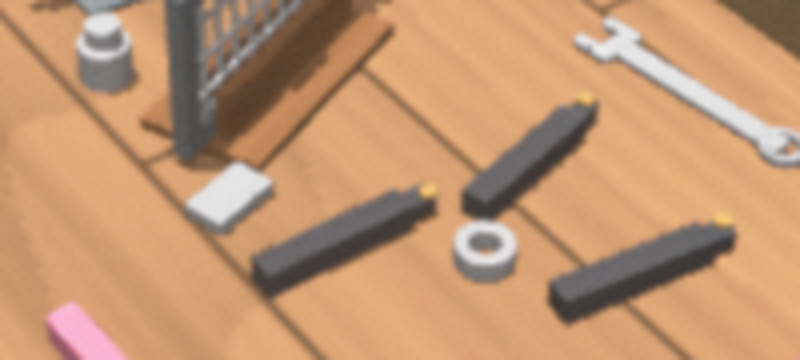

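Rack is empty, latch is open, three tools are present and all heads point roughly to the back. Next I measure the rack and bars.

```bash
python3 - <<'E'
from h import *
im=cv2.imread("pics/top0.png");hsv=cv2.cvtColor(im,cv2.COLOR_BGR2HSV)
# plate corners z=6mm
for p in [(148,179),(268.4,184.4),(264.4,265),(142.6,259.6)]: print("plate",onz("top",p,.006).round(4))
# rails
roi=np.zeros(im.shape[:2],np.uint8);roi[185:240,150:262]=255
m=((hsv[...,1]>110)&(roi>0)).astype(np.uint8)*255
n,l,st,c=cv2.connectedComponentsWithStats(m)
for i in range(1,n):
    if st[i,4]>60:
        ys,xs=np.where(l==i);W=np.array([onz("top",(x,y),.045) for x,y in zip(xs,ys)])
        r=cv2.minAreaRect(W[:,:2].astype(np.float32)*1000);v=cv2.fitLine(W[:,:2].astype(np.float32),2,0,.01,.01).ravel()
        print("rail",r,v, W[:,:2].min(0),W[:,:2].max(0))
# bars
roi[:]=0;roi[185:290,352:420]=255
m=((hsv[...,1]<70)&(im.max(2)<125)&(roi>0)).astype(np.uint8)*255
n,l,st,c=cv2.connectedComponentsWithStats(m)
for i in range(1,n):
    if st[i,4]>60:
        ys,xs=np.where(l==i);W=np.array([onz("top",(x,y),.018) for x,y in zip(xs,ys)])[:,:2].astype(np.float32)
        print("bar",st[i],cv2.minAreaRect(W*1000),cv2.fitLine(W,2,0,.01,.01).ravel())
roi[160:300,300:425]=255
m=(cv2.inRange(hsv,(22,140,130),(35,255,255))>0)&(roi>0)
n,l,st,c=cv2.connectedComponentsWithStats(m.astype(np.uint8))
for i in range(1,n): print("yel",st[i],onz("top",c[i],.02).round(4))
E
```

```text
plate [0.7026 0.4319 0.006 ]
plate [0.6927 0.0836 0.006 ]
plate [0.4611 0.0894 0.006 ]
plate [0.4699 0.4388 0.006 ]
rail ((630.8380126953125, 259.46380615234375), (252.44935607910156, 14.104608535766602), 88.38893127441406) [0.03016296 0.999545   0.63052964 0.25795946] [0.62110063 0.13344808] [0.63995905 0.38548999]
rail ((567.3985595703125, 260.28839111328125), (251.72084045410156, 13.334044456481934), 88.06023406982422) [0.02942085 0.9995671  0.5674644  0.26175693] [0.55928188 0.13459695] [0.57633997 0.38595341]
bar [359 195  17  40 280] ((609.18505859375, -199.55760192871094), (113.70232391357422, 20.592710494995117), 14.803215026855469) [ 0.9644447   0.26428482  0.60732937 -0.19941184]
bar [401 196  11  43 289] ((604.491455078125, -311.4367370605469), (20.665027618408203, 121.707275390625), 83.50167083740234) [ 0.99359363 -0.11301173  0.60007226 -0.31070226]
bar [360 240   7  44 286] ((476.37261962890625, -190.42050170898438), (121.12091827392578, 16.926036834716797), 0.8040903806686401) [ 0.9998754   0.01578261  0.472077   -0.19047566]
yel [359 192   4   4  10] [ 0.6693 -0.181   0.02  ]
yel [406 195   4   4  11] [ 0.6634 -0.3144  0.02  ]
yel [363 240   4   3  10] [ 0.5338 -0.1945  0.02  ]
yel [420 269   3   3   8] [ 0.4558 -0.3537  0.02  ]
```

```bash
python3 - <<'E'
from h import *
crop("top0","d1",150,190,255,240,7);crop("side0","d2",180,165,290,250,7)
E
```

```text
(no output)
```

View pics/d1.png

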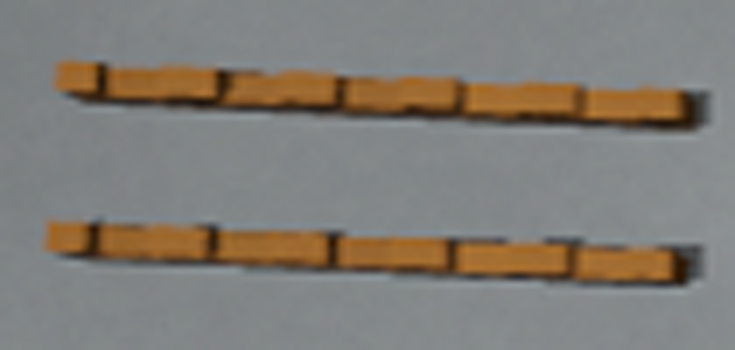

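View pics/d2.png

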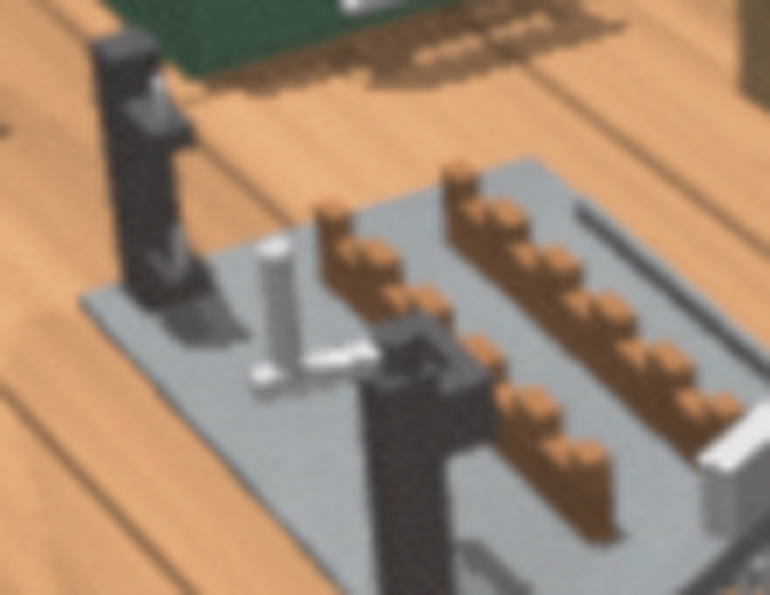

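```bash
python3 - <<'E'
from h import *
A=np.array([[102,80],[220,87],[341,92],[461,97],[582,101],[95,239],[212,244],[332,250],[453,254],[573,259]],float)
px=(A+.5)/7-.5+[150,190]
W=np.array([onz("top",p,.041)[:2] for p in px]);print(W.round(4))
Y=np.array([108.5,60.5,12.5,-35.5,-83.5])/1000
M=np.array([[.032,y] for y in Y]+[[-.032,y] for y in Y])
a=W.mean(0);b=M.mean(0);H=(M-b).T@(W-a);U,S,Vt=np.linalg.svd(H);R=(U@Vt).T
t=a-R@b;print("yaw",np.arctan2(R[1,0],R[0,0]),"origin",t,"res",((W-(M@R.T+t))*1e3).round(1).tolist())
sc=np.linalg.norm(W-a)/np.linalg.norm(M-b);print(sc)
def c2w(x,y,z): return np.r_[R@[x,y]+t,z]
for nm,P in dict(hpost=(-.105,.154,.134),lpiv=(-.122,-.135,.144),peg=(-.164,-.135,.192),pinhi=(-.105,.118,.133),railF_left=(-.032,.12,.047),cornerR=(-.032,-.0835,.041)).items():
    print(nm,c2w(*P).round(4),proj("top",c2w(*P)).round(1),proj("side",c2w(*P)).round(1))
E
```

```text
[[0.6349 0.3696]
 [0.6329 0.3222]
 [0.6317 0.2737]
 [0.6306 0.2256]
 [0.6298 0.1772]
 [0.5711 0.3701]
 [0.57   0.3233]
 [0.5684 0.2753]
 [0.5677 0.2269]
 [0.5666 0.179 ]]
yaw -0.024056641765494935 origin [0.60007043 0.26178111] res [[0.2, 0.1], [-0.6, 0.7], [-0.6, 0.2], [-0.6, 0.1], [-0.3, -0.4], [0.5, -0.9], [0.4, 0.2], [0.1, 0.2], [0.5, -0.2], [0.5, -0.1]]
0.9983281411185975
hpost [0.4988 0.4183 0.134 ] [[129.9 248.3]] [[195.3 170.2]]
lpiv [0.4749 0.1298 0.144 ] [[240.9 259.7]] [[234.3 211.6]]
peg [0.4329 0.1308 0.192 ] [[236.1 277. ]] [[218.2 200.4]]
pinhi [0.4979 0.3823 0.133 ] [[144.  248.9]] [[200.4 175.3]]
railF_left [0.571  0.3825 0.047 ] [[157.9 223.5]] [[224.7 193.3]]
cornerR [0.5661 0.1791 0.041 ] [[231.4 226.7]] [[256.7 224.8]]
```

```bash
cat >> h.py <<'E'
from scipy.spatial.transform import Rotation as Ro
CO=np.array([.6001,.2618]);CY=-.026
def c2w(x,y,z=0.):
    c,s=np.cos(CY),np.sin(CY);return np.array([CO[0]+c*x-s*y,CO[1]+s*x+c*y,z])
def Rt(yaw): # tool down, tool y along +y of object with this yaw
    y=np.array([-np.sin(yaw),np.cos(yaw),0]);z=np.array([0,0,-1.]);return np.stack([np.cross(y,z),y,z],1)
def plan(pos,yaw):
    s=bot.read_state();R0=Ro.from_rotvec(s["tcp_rot"]).as_matrix();d=R0.T@(np.array(pos)-s["tool_pos"])*100
    r=Ro.from_matrix(R0.T@Rt(yaw)).as_rotvec()
    print("shift",d.round(2),"turn",r.round(3),"now",s["tool_pos"].round(4),"F",s["wrist_force"].round(1),"w",round(s["width"],3),"t",round(s["time"],2))
E
python3 - <<'E'
from h import *
plan([.4755,-.1905,.40],.012);plan([.4755,-.1905,.25],.012)
E
```

```text
shift [-51.15 -64.72   0.48] turn [-0.002 -0.001 -0.447] now [0.2842 0.6119 0.4035] F [-0.1 -0.3 -0.7] w 1.002 t 0.1
shift [-51.15 -64.69  15.48] turn [-0.002 -0.001 -0.447] now [0.2842 0.6119 0.4035] F [-0.1 -0.3 -0.7] w 1.002 t 0.1
```

```bash
python3 -m jog '[[[0.5,-51.2,-64.7,0,0,0,-0.447],[0.5,-51.2,-64.7,0,0,0,-0.447],[0.5,-51.2,-64.7,0,0,0,-0.447],[0.5,-51.2,-64.7,0,0,0,-0.447],[0.5,-51.2,-64.7,0,0,0,-0.447],[0.5,-51.2,-64.7,0,0,0,-0.447],[0.5,-51.2,-64.7,0,0,0,-0.447],[0.5,-51.2,-64.7,0,0,0,-0.447],[0.5,-51.2,-64.7,0,0,0,-0.447],[0.5,-51.2,-64.7,0,0,0,-0.447],[0.5,-51.2,-64.7,0,0,0,-0.447],[0.5,-51.2,-64.7,0,0,0,-0.447]]]' 40; python3 - <<'E'
from h import *
plan([.4755,-.1905,.25],.012)
E
```

```text
time: 1.6
tool_pos: [0.4585, -0.1193, 0.4045]
tcp_rot: [-0.018, 3.141, 0.0]
wrist_force: [0.9, 0.8, -0.4]
width: 0.5
shift [-1.61 -7.14 15.45] turn [ 0.  0. -0.] now [ 0.4585 -0.1193  0.4045] F [ 0.9  0.8 -0.4] w 0.5 t 1.6
```

```bash
python3 -m jog '[[[0.5,-1.6,-7.1,6,0,0,0],[0.5,-1.6,-7.1,12,0,0,0],[0.5,-1.6,-7.1,15.4,0,0,0],[0.5,-1.6,-7.1,15.4,0,0,0]]]'; python3 - <<'E'
from h import *
snap("top","t1");snap("side","s1");crop("top","x",0,0,1,1,1) if 0 else None
crop("t1","t1c",280,160,440,300,4);crop("s1","s1c",220,200,420,350,4)
plan([.4755,-.1905,.177],.012)
E
```

```text
time: 2.1
tool_pos: [0.4725, -0.1873, 0.2454]
tcp_rot: [0.017, -3.13, -0.008]
wrist_force: [-0.8, 0.8, -0.1]
width: 0.501
shift [ 0.01 -0.25  7.4 ] turn [ 0.    -0.001  0.   ] now [ 0.4757 -0.188   0.251 ] F [-0.   0.5  0.6] w 0.499 t 2.2
```

View pics/s1c.png

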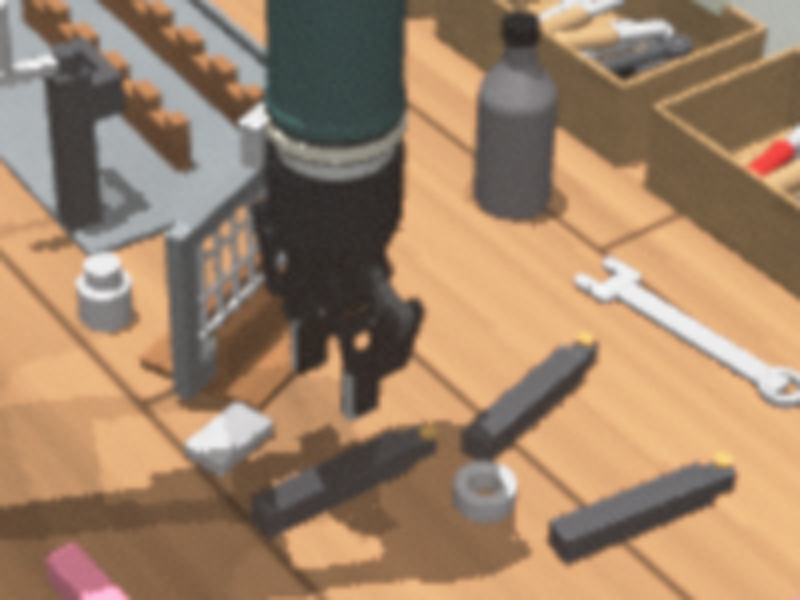

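View pics/t1c.png

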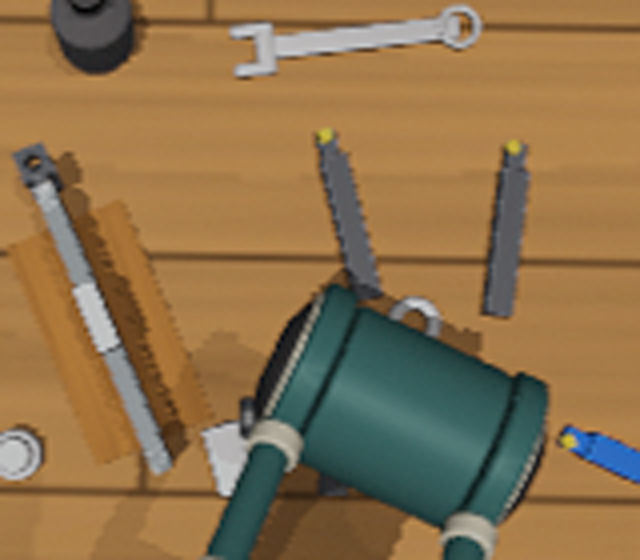

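The gripper is open above tool A, lined up, with the ring and block clear of the fingers.

```bash
python3 -m jog '[[[0.5,0,-0.25,3,0,0,0],[0.5,0,-0.25,5.5,0,0,0],[0.5,0,-0.25,7.4,0,0,0],[0.5,0,-0.25,7.4,0,0,0],[0.9,0,-0.25,7.4,0,0,0],[0.9,0,-0.25,7.4,0,0,0],[0.9,0,-0.25,7.4,0,0,0],[0.9,0,-0.25,7.4,0,0,0]]]' 60;  python3 -m jog '[[[0.9,0,0,0,0,0,0],[0.9,0,0,0,0,0,0]]]'; python3 - <<'E'
from h import *
snap("side","s2");crop("s2","s2c",220,200,420,350,4)
plan([.4755,-.1905,.177],.012)
E
```

```text
time: 3.2
tool_pos: [0.4772, -0.1911, 0.1795]
tcp_rot: [-0.019, 3.137, -0.003]
wrist_force: [-0.3, 1.1, 5.8]
width: 0.21
time: 3.45
tool_pos: [0.4772, -0.1911, 0.1794]
tcp_rot: [-0.019, 3.137, -0.003]
wrist_force: [-0.1, 1.2, 6.8]
width: 0.214
shift [0.17 0.06 0.25] turn [-0.002  0.004  0.   ] now [ 0.4772 -0.1911  0.1795] F [0.2 0.4 7.3] w 0.214 t 3.5
```

View pics/s2c.png

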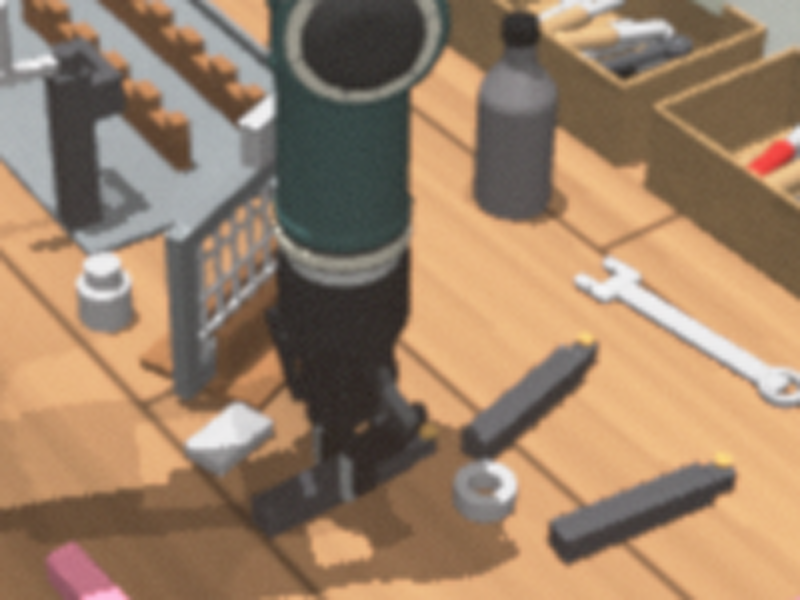

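```bash
python3 -m jog '[[[0.9,0,0,-5,0,0,0],[0.9,0,0,-11,0,0,0],[0.9,0,0,-17,0,0,0],[0.9,0,0,-22,0,0,0],[0.9,0,0,-22.2,0,0,0],[0.9,0,0,-22.2,0,0,0]]]'; python3 - <<'E'
from h import *
p=c2w(0.0015,.096,.40);print(p);plan(p,CY)
E
```

```text
time: 4.25
tool_pos: [0.4751, -0.1903, 0.3985]
tcp_rot: [0.019, -3.141, -0.0]
wrist_force: [-0.5, 0.6, -3.3]
width: 0.218
[0.60409521 0.35772856 0.4       ]
shift [-13.57  54.64  -0.15] turn [ 0.    -0.     0.038] now [ 0.4751 -0.1903  0.3985] F [-0.5  0.6 -3.3] w 0.218 t 4.25
```

```bash
python3 -m jog '[[[0.9,-13.6,54.6,0,0,0,0.038],[0.9,-13.6,54.6,0,0,0,0.038],[0.9,-13.6,54.6,0,0,0,0.038],[0.9,-13.6,54.6,0,0,0,0.038],[0.9,-13.6,54.6,0,0,0,0.038],[0.9,-13.6,54.6,0,0,0,0.038],[0.9,-13.6,54.6,0,0,0,0.038],[0.9,-13.6,54.6,0,0,0,0.038],[0.9,-13.6,54.6,0,0,0,0.038],[0.9,-13.6,54.6,0,0,0,0.038],[0.9,-13.6,54.6,0,0,0,0.038],[0.9,-13.6,54.6,0,0,0,0.038]]]'; python3 - <<'E'
from h import *
plan(c2w(.0015,.096,.25),CY)
E
```

```text
time: 5.75
tool_pos: [0.6046, 0.3557, 0.3971]
tcp_rot: [-0.042, -3.139, 0.003]
wrist_force: [-0.0, 0.5, -1.9]
width: 0.219
shift [ 0.02  0.23 14.71] turn [-0.002 -0.002 -0.001] now [0.6046 0.3557 0.3971] F [-0.   0.5 -1.9] w 0.219 t 5.75
```

```bash
python3 -m jog '[[[0.9,0,0.2,5,0,0,0],[0.9,0,0.2,10,0,0,0],[0.9,0,0.2,14,0,0,0],[0.9,0,0.2,14.7,0,0,0],[0.9,0,0.2,14.7,0,0,0],[0.9,0,0.2,14.7,0,0,0]]]'; python3 - <<'E'
from h import *
snap("side","s3");crop("s3","s3c",180,130,320,250,5)
snap("top","t3");crop("t3","t3c",120,170,280,290,5)
plan(c2w(.0015,.096,.2145),CY)
E
```

```text
time: 6.5
tool_pos: [0.6063, 0.3593, 0.2549]
tcp_rot: [0.041, 3.137, 0.004]
wrist_force: [-0.0, 0.3, -2.6]
width: 0.213
shift [ 0.2  -0.19  4.01] turn [0.002 0.004 0.   ] now [0.606  0.3595 0.2547] F [-0.4  0.2 -2.9] w 0.213 t 6.6
```

View pics/s3c.png

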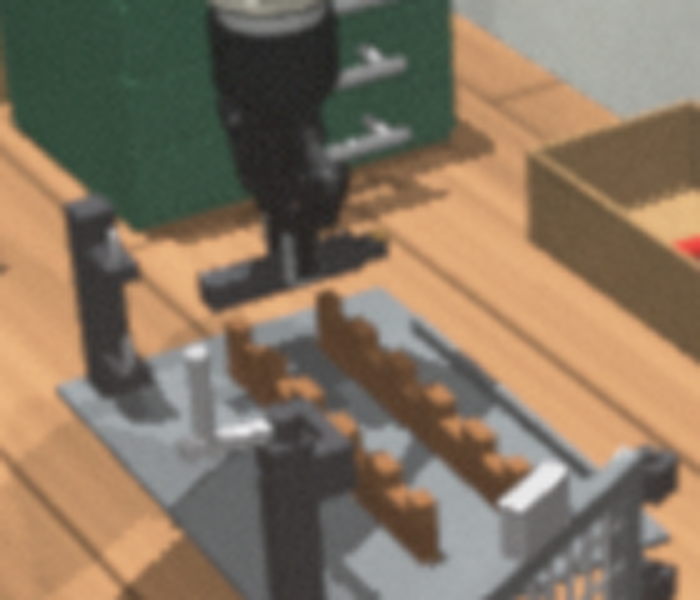

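View pics/t3c.png

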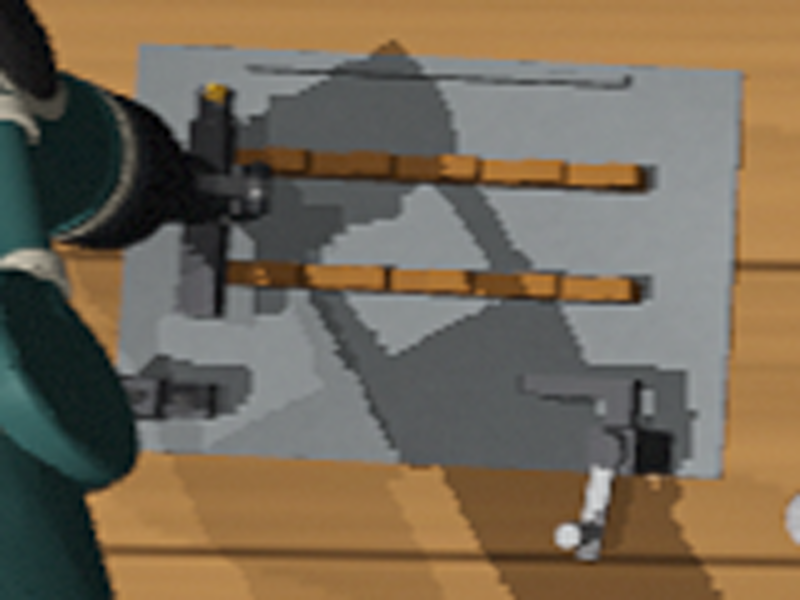

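```bash
python3 - <<'E'
from h import *
im=cv2.imread("pics/t3.png")
crop("t3","t3d",145,180,185,240,12)
c,s=np.cos(CY),np.sin(CY)
for q in [(180,300),(225,300),(217,93),(203,300)]:
    p=np.array([(q[0]+.5)/5-.5+120,(q[1]+.5)/5-.5+170]);w=onz("top",p,.095)[:2]-CO;print(q,(c*w[0]+s*w[1]).round(4),(-s*w[0]+c*w[1]).round(4))
w=bot.read_state()["tool_pos"][:2]-CO;print("tcp in crib",c*w[0]+s*w[1],-s*w[0]+c*w[1])
E
```

```text
(180, 300) -0.0522 0.1061
(225, 300) -0.0511 0.0821
(217, 93) 0.0596 0.0932
(203, 300) -0.0516 0.0938
tcp in crib 0.003371191866289029 0.0977970210244627
```

View pics/t3d.png

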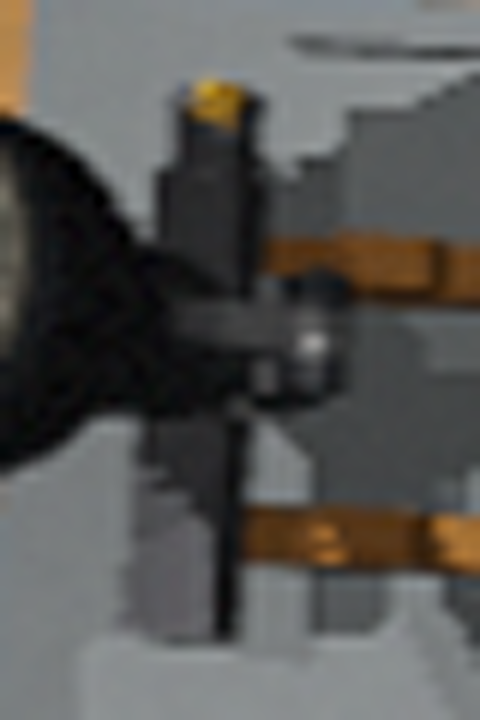

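```bash
python3 -m jog '[[[0.9,0.1,-0.05,1,0,0,0],[0.9,0.2,-0.05,2,0,0,0],[0.9,0.2,-0.05,2.6,0,0,0],[0.9,0.2,-0.05,3.2,0,0,0],[0.9,0.2,-0.05,3.2,0,0,0]]]'; python3 - <<'E'
from h import *
plan(c2w(.0015,.096,.2145),CY)
E
```

```text
time: 7.22
tool_pos: [0.6027, 0.3584, 0.2186]
tcp_rot: [-0.041, -3.14, 0.001]
wrist_force: [0.1, 0.4, -2.8]
width: 0.216
shift [-0.15 -0.07  0.41] turn [-0.001 -0.001  0.   ] now [0.6027 0.3584 0.2186] F [ 0.1  0.4 -2.8] w 0.216 t 7.22
```

```bash
python3 -m jog '[[[0.9,0,0,0.2,0,0,0],[0.9,0,0,0.4,0,0,0],[0.9,0,0,0.45,0,0,0],[0.9,0,0,0.45,0,0,0]]]'; python3 -m jog '[[[0.6,0,0,0,0,0,0],[0.6,0,0,0,0,0,0],[0.6,0,0,0,0,0,0],[0.6,0,0,-3,0,0,0],[0.6,0,0,-8,0,0,0],[0.6,0,0,-14,0,0,0],[0.6,0,0,-18.5,0,0,0],[0.6,0,0,-18.5,0,0,0]]]'; python3 - <<'E'
from h import *
snap("side","s4");crop("s4","s4c",180,130,320,250,5)
snap("top","t4");crop("t4","t4c",265,150,425,300,4)
crop("t4","t4d",120,165,280,285,5)
plan([.612,-.1978,.40],.262)
E
```

```text
time: 7.72
tool_pos: [0.603, 0.3586, 0.2152]
tcp_rot: [0.041, 3.141, 0.0]
wrist_force: [-0.4, 0.2, -3.0]
width: 0.215
time: 8.72
tool_pos: [0.6042, 0.3593, 0.4075]
tcp_rot: [0.04, 3.131, 0.009]
wrist_force: [-0.7, 1.0, 0.1]
width: 0.4
shift [ -2.34 -55.6    0.07] turn [ 0.001  0.002 -0.288] now [0.603  0.3586 0.4012] F [-0.7  0.6 -0.8] w 0.397 t 8.82
```

View pics/s4c.png

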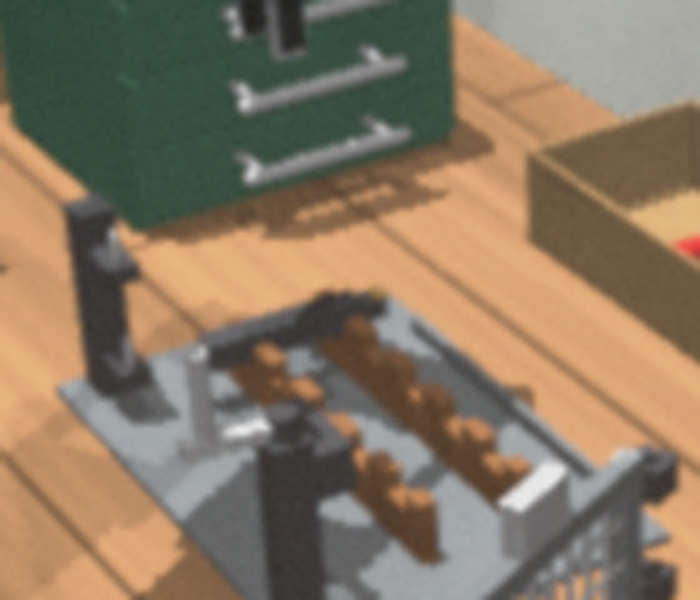

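View pics/t4c.png

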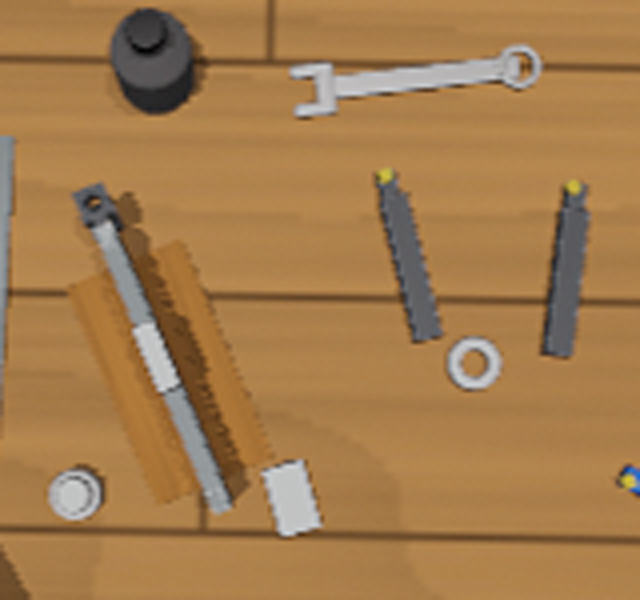

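Tool A lies in the left notch. Tools B and C have not moved. Going to B.

```bash
python3 -m jog '[[[0.5,-2.3,-55.6,0,0,0,-0.288],[0.5,-2.3,-55.6,0,0,0,-0.288],[0.5,-2.3,-55.6,0,0,0,-0.288],[0.5,-2.3,-55.6,0,0,0,-0.288],[0.5,-2.3,-55.6,0,0,0,-0.288],[0.5,-2.3,-55.6,0,0,0,-0.288],[0.5,-2.3,-55.6,0,0,0,-0.288],[0.5,-2.3,-55.6,0,0,0,-0.288],[0.5,-2.3,-55.6,0,0,0,-0.288],[0.5,-2.3,-55.6,0,0,0,-0.288],[0.5,-2.3,-55.6,8,0,0,-0.288],[0.5,-2.3,-55.6,12,0,0,-0.288]]]'; python3 -m jog '[[[0.5,0,0,0,0,0,0]]]'; python3 - <<'E'
from h import *
plan([.612,-.1978,.18],.262)
E
```

```text
time: 10.32
tool_pos: [0.611, -0.1968, 0.2777]
tcp_rot: [0.411, -3.114, -0.002]
wrist_force: [1.1, -0.3, -0.5]
width: 0.497
time: 10.45
tool_pos: [0.608, -0.1954, 0.2723]
tcp_rot: [0.41, -3.101, -0.012]
wrist_force: [-0.6, -0.7, 0.7]
width: 0.5
shift [-0.44 -0.42  9.22] turn [ 0.009 -0.013  0.001] now [ 0.608  -0.1954  0.2723] F [-0.6 -0.7  0.7] w 0.5 t 10.45
```

```bash
python3 -m jog '[[[0.5,0,0,2,0,0,0],[0.5,0,0,4,0,0,0],[0.5,0,0,4,0,0,0],[0.5,0,0,4,0,0,0]]]'; python3 - <<'E'
from h import *
plan([.612,-.1978,.18],.262)
snap("side","s5");crop("s5","s5c",220,200,420,350,4)
E
```

```text
time: 10.95
tool_pos: [0.612, -0.1979, 0.241]
tcp_rot: [-0.411, 3.113, -0.001]
wrist_force: [-0.1, -0.3, -0.4]
width: 0.501
shift [0.01 0.02 6.1 ] turn [-0.001  0.001  0.   ] now [ 0.612  -0.1979  0.241 ] F [-0.1 -0.3 -0.4] w 0.501 t 10.95
```

View pics/s5c.png

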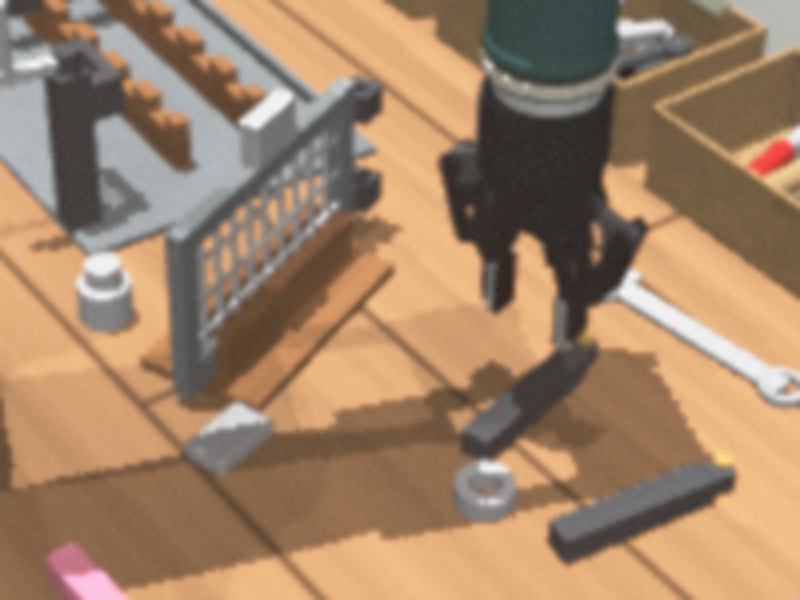

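```bash
python3 -m jog '[[[0.5,0,0,3,0,0,0],[0.5,0,0,5,0,0,0],[0.5,0,0,6.1,0,0,0],[0.5,0,0,6.1,0,0,0],[0.9,0,0,6.1,0,0,0],[0.9,0,0,6.1,0,0,0],[0.9,0,0,6.1,0,0,0],[0.9,0,0,6.1,0,0,0],[0.9,0,0,6.1,0,0,0]]]'; python3 -m jog '[[[0.9,0,0,-5,0,0,0],[0.9,0,0,-11,0,0,0],[0.9,0,0,-17,0,0,0],[0.9,0,0,-22,0,0,0],[0.9,0,0,-22,0,0,0],[0.9,0,0,-22,0,0,0]]]'; python3 - <<'E'
from h import *
plan(c2w(0.001,0,.40),CY)
E
```

```text
time: 12.12
tool_pos: [0.6123, -0.1981, 0.1805]
tcp_rot: [-0.41, 3.113, -0.002]
wrist_force: [-0.3, -0.1, 5.6]
width: 0.215
time: 12.88
tool_pos: [0.6108, -0.1974, 0.3969]
tcp_rot: [0.41, -3.111, -0.003]
wrist_force: [-0.8, 0.0, -4.3]
width: 0.214
shift [-10.96  44.6   -0.25] turn [ 0.002 -0.003  0.288] now [ 0.6108 -0.1974  0.3969] F [-0.8  0.  -4.3] w 0.214 t 12.88
```

```bash
python3 -m jog '[[[0.9,-11,44.6,0,0,0,0.288],[0.9,-11,44.6,0,0,0,0.288],[0.9,-11,44.6,0,0,0,0.288],[0.9,-11,44.6,0,0,0,0.288],[0.9,-11,44.6,0,0,0,0.288],[0.9,-11,44.6,0,0,0,0.288],[0.9,-11,44.6,0,0,0,0.288],[0.9,-11,44.6,0,0,0,0.288],[0.9,-11,44.6,4,0,0,0.288],[0.9,-11,44.6,9,0,0,0.288],[0.9,-11,44.6,14.5,0,0,0.288],[0.9,-11,44.6,14.5,0,0,0.288]]]';python3 -m jog '[[[0.9,0,0,0,0,0,0],[0.9,0,0,0,0,0,0]]]'; python3 - <<'E'
from h import *
plan(c2w(.001,.0,.2145),CY)
snap("top","t6");crop("t6","t6c",120,165,280,285,5)
snap("side","s6");crop("s6","s6c",180,130,320,250,5)
E
```

```text
time: 14.38
tool_pos: [0.5979, 0.2592, 0.2449]
tcp_rot: [-0.041, -3.124, 0.011]
wrist_force: [-0.9, -0.1, -4.2]
width: 0.217
time: 14.62
tool_pos: [0.6037, 0.2618, 0.2573]
tcp_rot: [0.041, 3.137, 0.003]
wrist_force: [0.1, 0.3, -3.7]
width: 0.214
shift [ 0.28 -0.01  4.28] turn [ 0.002  0.005 -0.   ] now [0.6037 0.2618 0.2573] F [ 0.1  0.3 -3.7] w 0.214 t 14.62
```

View pics/t6c.png

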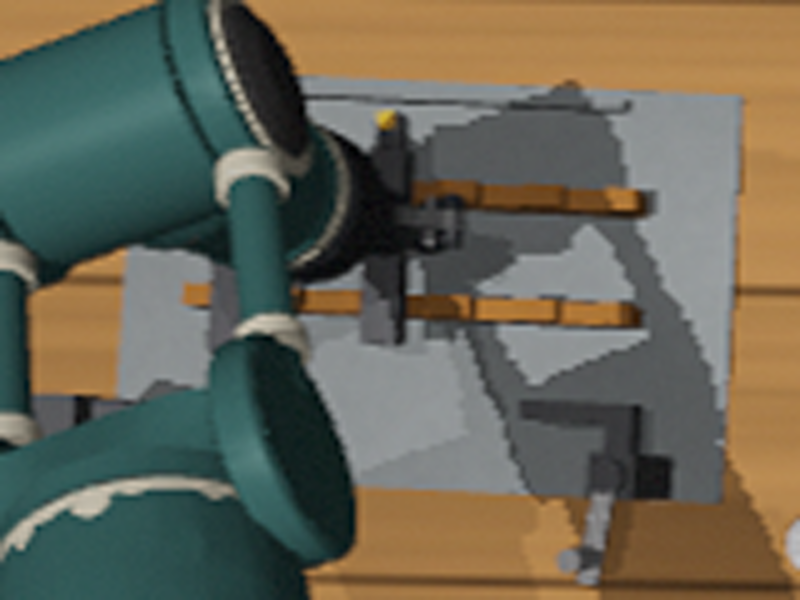

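View pics/s6c.png

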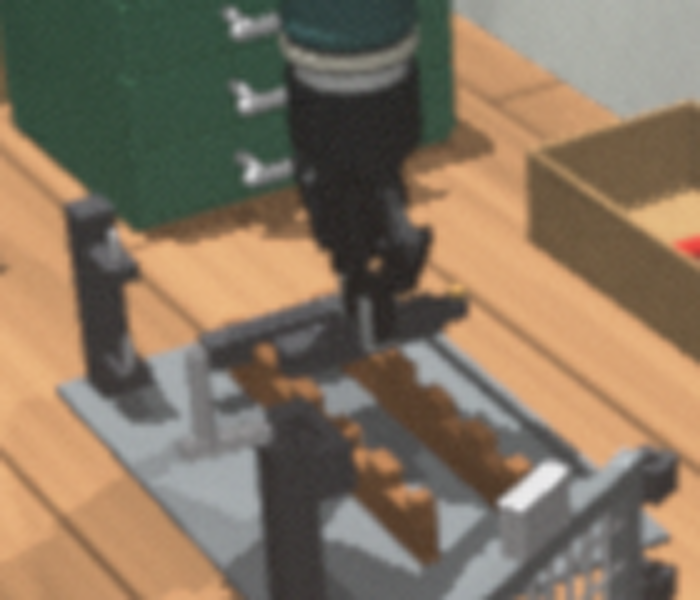

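```bash
python3 -m jog '[[[0.9,0.1,0.05,1,0,0,0],[0.9,0.2,0.05,2,0,0,0],[0.9,0.25,0.05,2.8,0,0,0],[0.9,0.25,0.05,3.4,0,0,0],[0.9,0.25,0.05,3.4,0,0,0],[0.9,0.25,0.05,3.4,0,0,0]]]'; python3 - <<'E'
from h import *
plan(c2w(.001,0,.2145),CY)
E
```

```text
time: 15.48
tool_pos: [0.6, 0.2621, 0.2203]
tcp_rot: [0.041, 3.141, 0.0]
wrist_force: [0.3, 0.4, -3.3]
width: 0.215
shift [-0.11 -0.03  0.58] turn [0. 0. 0.] now [0.6    0.2621 0.2203] F [ 0.3  0.4 -3.3] w 0.215 t 15.47
```

```bash
python3 -m jog '[[[0.9,-0.05,0,0.3,0,0,0],[0.9,-0.05,0,0.55,0,0,0],[0.9,-0.05,0,0.6,0,0,0],[0.9,-0.05,0,0.6,0,0,0]]]'; python3 -m jog '[[[0.6,0,0,0,0,0,0],[0.6,0,0,0,0,0,0],[0.6,0,0,0,0,0,0],[0.6,0,0,-3,0,0,0],[0.6,0,0,-8,0,0,0],[0.6,0,0,-14,0,0,0],[0.6,0,0,-18.5,0,0,0],[0.6,0,0,-18.5,0,0,0]]]'; python3 - <<'E'
from h import *
snap("top","t7");crop("t7","t7c",265,150,425,300,4)
plan([.605,-.311,.40],-.113)
E
```

```text
time: 15.98
tool_pos: [0.6005, 0.2621, 0.2155]
tcp_rot: [0.041, 3.14, 0.0]
wrist_force: [-3.7, -0.6, 5.6]
width: 0.218
time: 16.98
tool_pos: [0.6017, 0.2626, 0.4056]
tcp_rot: [0.04, 3.131, 0.007]
wrist_force: [-0.5, 0.7, -0.0]
width: 0.404
shift [ -1.89 -57.3    0.11] turn [0.002 0.005 0.087] now [0.6009 0.2623 0.4023] F [-0.9 -0.7 -0.3] w 0.399 t 17.02
```

View pics/t7c.png

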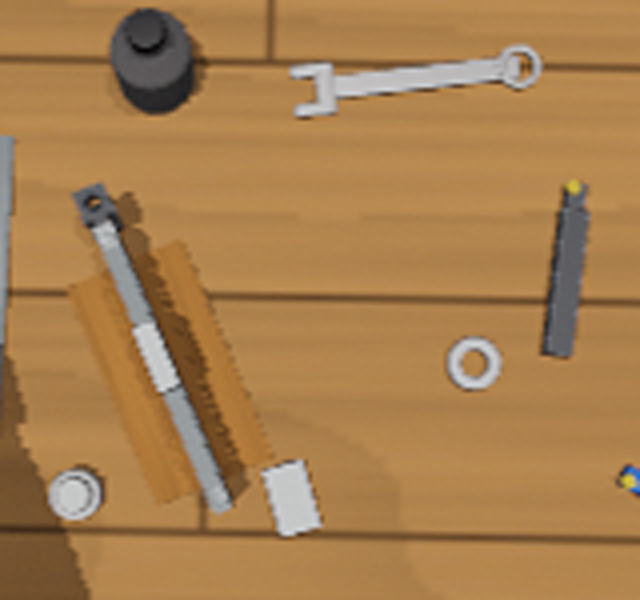

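C is where it was, and B was seated with the expected contact force. Going to C.

```bash
python3 -m jog '[[[0.5,-1.9,-57.3,0,0,0,0.087],[0.5,-1.9,-57.3,0,0,0,0.087],[0.5,-1.9,-57.3,0,0,0,0.087],[0.5,-1.9,-57.3,0,0,0,0.087],[0.5,-1.9,-57.3,0,0,0,0.087],[0.5,-1.9,-57.3,0,0,0,0.087],[0.5,-1.9,-57.3,0,0,0,0.087],[0.5,-1.9,-57.3,0,0,0,0.087],[0.5,-1.9,-57.3,0,0,0,0.087],[0.5,-1.9,-57.3,5,0,0,0.087],[0.5,-1.9,-57.3,10,0,0,0.087],[0.5,-1.9,-57.3,15,0,0,0.087]]]'; python3 -m jog '[[[0.5,0,0,0,0,0,0],[0.5,0,0,0,0,0,0]]]'; python3 - <<'E'
from h import *
plan([.605,-.311,.18],-.113)
snap("side","s8");crop("s8","s8c",280,200,480,350,4)
E
```

```text
time: 18.52
tool_pos: [0.6032, -0.3114, 0.2451]
tcp_rot: [-0.179, -3.133, -0.002]
wrist_force: [-0.1, 0.7, 0.2]
width: 0.501
time: 18.77
tool_pos: [0.6048, -0.3113, 0.2496]
tcp_rot: [-0.177, -3.137, 0.0]
wrist_force: [0.9, -0.2, 1.1]
width: 0.501
shift [-0.02  0.03  6.96] turn [-0. -0.  0.] now [ 0.6048 -0.3113  0.2496] F [ 0.9 -0.2  1.1] w 0.501 t 18.77
```

View pics/s8c.png

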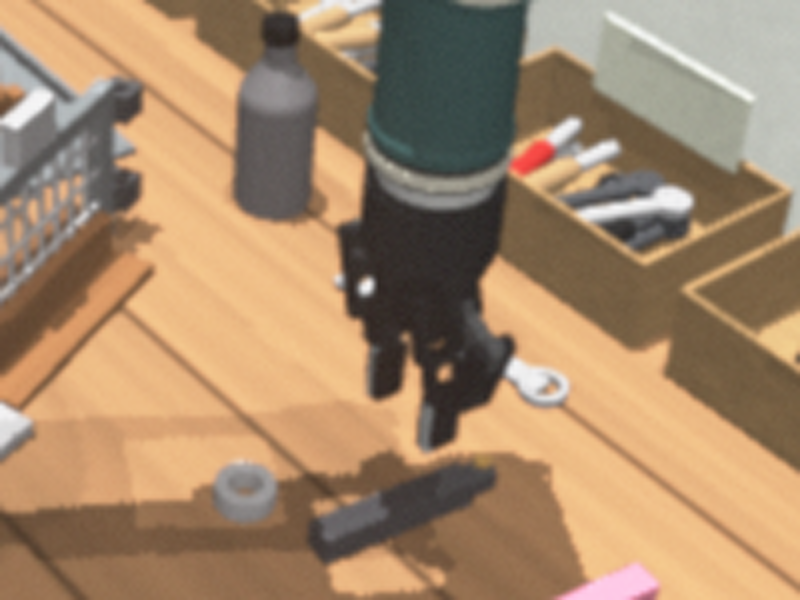

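```bash
python3 -m jog '[[[0.5,0,0,3,0,0,0],[0.5,0,0,5.5,0,0,0],[0.5,0,0,6.9,0,0,0],[0.5,0,0,6.9,0,0,0],[0.9,0,0,6.9,0,0,0],[0.9,0,0,6.9,0,0,0],[0.9,0,0,6.9,0,0,0],[0.9,0,0,6.9,0,0,0],[0.9,0,0,6.9,0,0,0]]]'; python3 -m jog '[[[0.9,0,0,-5,0,0,0],[0.9,0,0,-11,0,0,0],[0.9,0,0,-17,0,0,0],[0.9,0,0,-22,0,0,0],[0.9,0,0,-22,0,0,0],[0.9,0,0,-22,0,0,0]]]'; python3 - <<'E'
from h import *
plan(c2w(0.001,-.096,.40),CY)
E
```

```text
time: 19.95
tool_pos: [0.6054, -0.3118, 0.1824]
tcp_rot: [0.177, 3.134, -0.002]
wrist_force: [-0.4, 0.7, 6.5]
width: 0.212
time: 20.7
tool_pos: [0.6039, -0.3109, 0.3984]
tcp_rot: [-0.177, -3.134, -0.002]
wrist_force: [0.0, 0.4, -4.1]
width: 0.211
shift [ 5.89 47.31 -0.09] turn [ 0.001 -0.002 -0.087] now [ 0.6039 -0.3109  0.3984] F [ 0.   0.4 -4.1] w 0.211 t 20.7
```

```bash
python3 -m jog '[[[0.9,5.9,47.3,0,0,0,-0.087],[0.9,5.9,47.3,0,0,0,-0.087],[0.9,5.9,47.3,0,0,0,-0.087],[0.9,5.9,47.3,0,0,0,-0.087],[0.9,5.9,47.3,0,0,0,-0.087],[0.9,5.9,47.3,0,0,0,-0.087],[0.9,5.9,47.3,0,0,0,-0.087],[0.9,5.9,47.3,0,0,0,-0.087],[0.9,5.9,47.3,4,0,0,-0.087],[0.9,5.9,47.3,9,0,0,-0.087],[0.9,5.9,47.3,14.5,0,0,-0.087],[0.9,5.9,47.3,14.5,0,0,-0.087]]]';python3 -m jog '[[[0.9,0,0,0,0,0,0],[0.9,0,0,0,0,0,0],[0.9,0,0,0,0,0,0]]]'; python3 - <<'E'
from h import *
plan(c2w(.001,-.0955,.217),CY)
snap("top","t9");crop("t9","t9c",120,165,280,285,5)
E
```

```text
time: 22.2
tool_pos: [0.594, 0.1643, 0.2457]
tcp_rot: [-0.04, -3.123, 0.007]
wrist_force: [-0.6, 0.1, -3.8]
width: 0.209
time: 22.58
tool_pos: [0.6002, 0.1655, 0.2578]
tcp_rot: [0.041, 3.137, 0.002]
wrist_force: [-0.2, 0.4, -3.5]
width: 0.212
shift [0.18 0.07 4.08] turn [0.001 0.004 0.   ] now [0.6002 0.1655 0.2578] F [-0.2  0.4 -3.5] w 0.212 t 22.57
```

View pics/t9c.png

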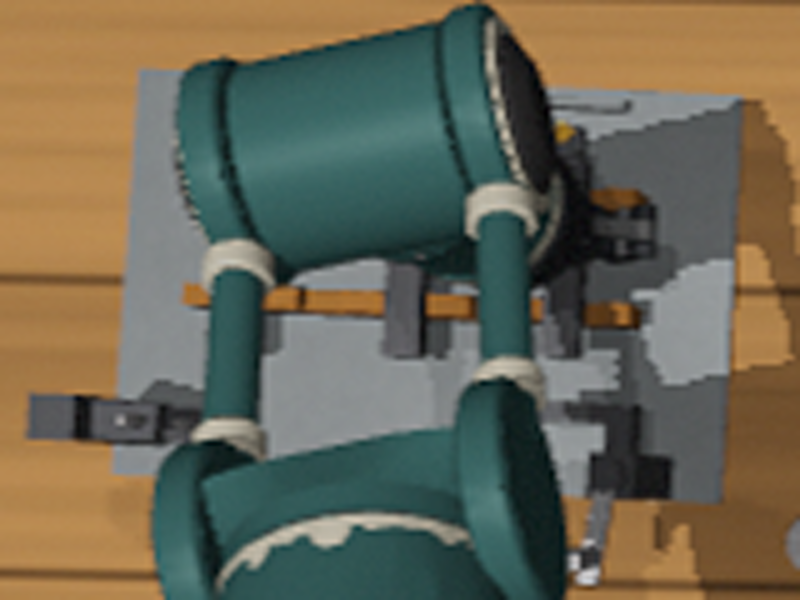

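```bash
python3 -m jog '[[[0.9,0.1,0.07,1,0,0,0],[0.9,0.2,0.07,2,0,0,0],[0.9,0.2,0.07,2.8,0,0,0],[0.9,0.2,0.07,3.3,0,0,0],[0.9,0.2,0.07,3.3,0,0,0],[0.9,0.2,0.07,3.3,0,0,0]]]'; python3 - <<'E'
from h import *
plan(c2w(.001,-.0955,.217),CY)
E
```

```text
time: 23.38
tool_pos: [0.5973, 0.1662, 0.2224]
tcp_rot: [0.041, 3.141, 0.0]
wrist_force: [-0.5, -0.2, -3.5]
width: 0.212
shift [-0.13  0.02  0.54] turn [0. 0. 0.] now [0.5973 0.1662 0.2224] F [-0.5 -0.2 -3.5] w 0.212 t 23.38
```

```bash
python3 -m jog '[[[0.9,-0.1,0,0.3,0,0,0],[0.9,-0.1,0,0.5,0,0,0],[0.9,-0.1,0,0.6,0,0,0],[0.9,-0.1,0,0.6,0,0,0]]]'; python3 -m jog '[[[0.6,0,0,0,0,0,0],[0.6,0,0,0,0,0,0],[0.6,0,0,0,0,0,0],[0.6,0,0,-3,0,0,0],[0.6,0,0,-8,0,0,0],[0.6,0,0,-14,0,0,0],[0.6,0,0,-20,0,0,0],[0.6,-5,-10,-20,0,0,0],[0.6,-5,-15,-20,0,0,0],[0.6,-5,-20,-20,0,0,0],[0.6,-5,-25,-20,0,0,0],[0.6,-5,-25,-20,0,0,0]]]'; python3 - <<'E'
from h import *
snap("top","t10");crop("t10","t10a",120,165,280,285,5);crop("t10","t10b",265,150,425,300,4)
snap("side","s10");crop("s10","s10c",180,160,340,310,5)
E
```

```text
time: 23.88
tool_pos: [0.5983, 0.1661, 0.2174]
tcp_rot: [0.04, 3.141, 0.0]
wrist_force: [-2.5, -0.4, 6.1]
width: 0.209
time: 25.38
tool_pos: [0.6414, -0.0891, 0.4159]
tcp_rot: [-0.048, -3.141, 0.002]
wrist_force: [0.3, -0.5, -0.3]
width: 0.404
```

View pics/t10a.png

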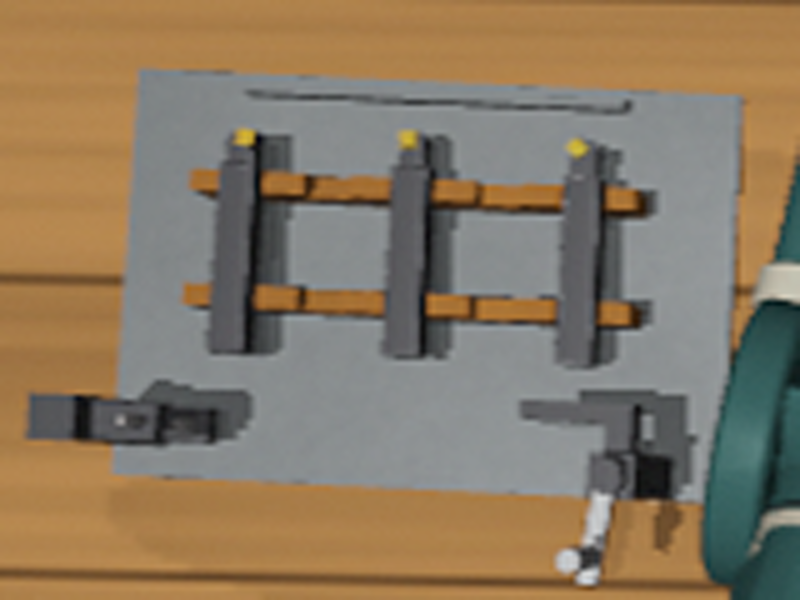

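View pics/s10c.png

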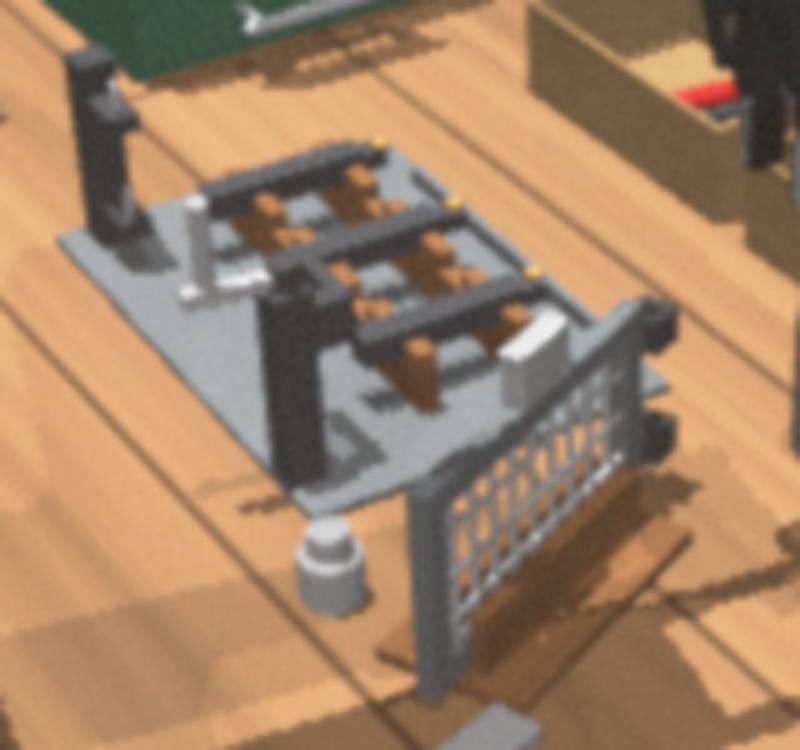

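View pics/t10.png

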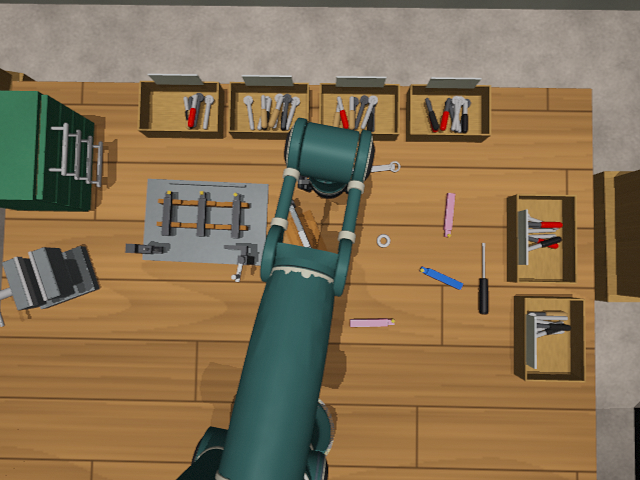

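Top view: the three tools lie across both rails, with heads (yellow, at crop (245,137), (408,139), (576,147)) to the back. No other dark tools are left on the bench. Next, the gate and pins.

```bash
python3 - <<'E'
from h import *
crop("t7","g1",275,190,335,285,8);crop("t10","g2",122,235,182,265,12)
im=cv2.imread("pics/t7.png");hsv=cv2.cvtColor(im,cv2.COLOR_BGR2HSV)
roi=np.zeros(im.shape[:2],np.uint8);roi[190:285,275:328]=1
w=((hsv[...,1]<40)&(hsv[...,2]>185)&(roi>0)).astype(np.uint8)
n,l,st,c=cv2.connectedComponentsWithStats(w)
for i in range(1,n):
  if st[i,4]>15:
    ys,xs=np.where(l==i);W=np.array([onz("top",(x,y),.165)[:2] for x,y in zip(xs,ys)],np.float32)*1000
    print(st[i],c[i],cv2.minAreaRect(W),W.mean(0))
g=((hsv[...,1]<60)&(hsv[...,2]>110)&(roi>0)).astype(np.uint8)
n,l,st,c=cv2.connectedComponentsWithStats(g)
for i in range(1,n):
  if st[i,4]>100:
    ys,xs=np.where(l==i);W=np.array([onz("top",(x,y),.133)[:2] for x,y in zip(xs,ys)],np.float32)*1000
    print(st[i],c[i],cv2.minAreaRect(W),cv2.fitLine(W,2,0,.01,.01).ravel())
E
```

```text
[299 231  10  17  74] [303.41891892 238.75675676] ((530.1755981445312, -28.857559204101562), (41.624698638916016, 10.788864135742188), 24.33016586303711) [529.86865  -29.053408]
[279 270  10  10  55] [282.85454545 274.32727273] ((439.1491394042969, 20.644161224365234), (22.377527236938477, 20.810890197753906), 38.17262268066406) [440.52243   20.189611]
[288 205  35  73 412] [304.91262136 241.17961165] ((524.89306640625, -30.868404388427734), (200.3496551513672, 15.664082527160645), 24.21014404296875) [ 9.1217208e-01  4.0980741e-01  5.2548120e+02 -3.1222673e+01]
[277 267  13  13 131] [283.11450382 273.24427481] ((442.9134826660156, 23.094539642333984), (30.635190963745117, 30.71357536315918), 1.2728151082992554) [ 1.8462847e-01 -9.8280841e-01  4.4229282e+02  2.2784067e+01]
```

View pics/g1.png

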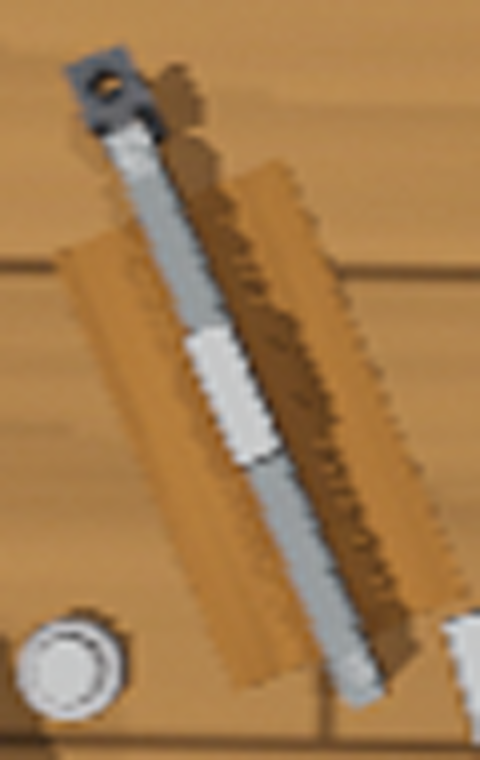

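View pics/g2.png

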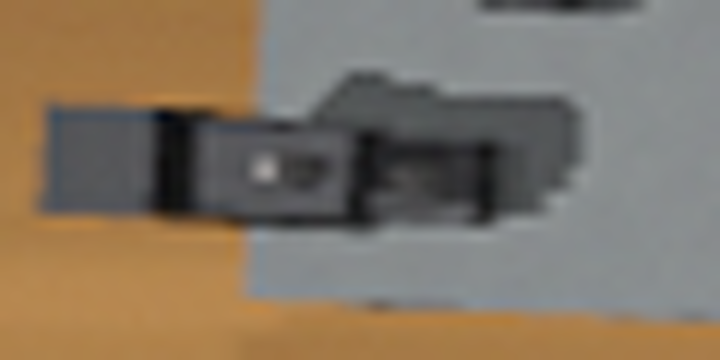

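```bash
python3 - <<'E'
from h import *
print("hole",onz("top",((106+.5)/8-.5+275,(88+.5)/8-.5+190),.118))
print("pin",onz("top",((265+.5)/12-.5+122,(170+.5)/12-.5+235),.133),"model",c2w(-.105,.118))
plan([.530,-.029,.41],-1.147-np.pi/2); print(bot.read_state()["q"])
E
```

```text
hole [0.63137331 0.01632161 0.118     ]
pin [0.49841691 0.38324521 0.133     ] model [0.49820314 0.38248981 0.        ]
shift [11.31  5.42  0.59] turn [-0.000e+00 -1.000e-03  2.689e+00] now [ 0.6416 -0.0864  0.4159] F [-0.1  0.8  0. ] w 0.399 t 25.48
[-1.72438768e-01  2.05813527e-01  1.65415955e+00  3.64629578e-04
  1.28197296e+00 -1.71492634e+00]
```

```bash
python3 -m jog '[[[0.5,2,1,0,0,0,0.18],[0.5,4,2,0,0,0,0.36],[0.5,6,3,0,0,0,0.54],[0.5,8,4,0,0,0,0.72],[0.5,10,5,0,0,0,0.9],[0.5,11.3,5.4,0.6,0,0,1.08],[0.5,11.3,5.4,0.6,0,0,1.26],[0.5,11.3,5.4,0.6,0,0,1.44],[0.5,11.3,5.4,0.6,0,0,1.62],[0.5,11.3,5.4,0.6,0,0,1.8],[0.5,11.3,5.4,0.6,0,0,1.98],[0.5,11.3,5.4,0.6,0,0,2.16]]]'; python3 - <<'E'
from h import *
plan([.530,-.029,.40],-1.147-np.pi/2); print(bot.read_state()["q"])
E
```

```text
time: 26.98
tool_pos: [0.5299, -0.0262, 0.4102]
tcp_rot: [-2.791, -1.44, -0.001]
wrist_force: [0.6, -0.6, 0.1]
width: 0.501
shift [-0.23  0.17  1.02] turn [-0.001 -0.001  0.529] now [ 0.5299 -0.0262  0.4102] F [ 0.6 -0.6  0.1] w 0.501 t 26.98
[-9.65862654e-02 -1.38780577e-02  1.90428917e+00  8.52439574e-04
  1.25112322e+00  5.21530613e-01]
```

```bash
python3 -m jog '[[[0.5,-0.2,0.2,1,0,0,0.18],[0.5,-0.2,0.2,1,0,0,0.36],[0.5,-0.2,0.2,1,0,0,0.529],[0.5,-0.2,0.2,1,0,0,0.529],[0.5,-0.2,0.2,1,0,0,0.529]]]'; python3 - <<'E'
from h import *
plan([.530,-.029,.318],-1.147-np.pi/2)
snap("side","s11");crop("s11","s11c",200,110,360,310,3)
E
```

```text
time: 27.6
tool_pos: [0.5305, -0.03, 0.4002]
tcp_rot: [-3.069, -0.672, -0.0]
wrist_force: [0.1, -0.1, -0.4]
width: 0.499
shift [-0.01 -0.11  8.22] turn [-0.    -0.     0.007] now [ 0.5305 -0.03    0.4002] F [ 0.1 -0.1 -0.4] w 0.499 t 27.6
```

View pics/s11c.png

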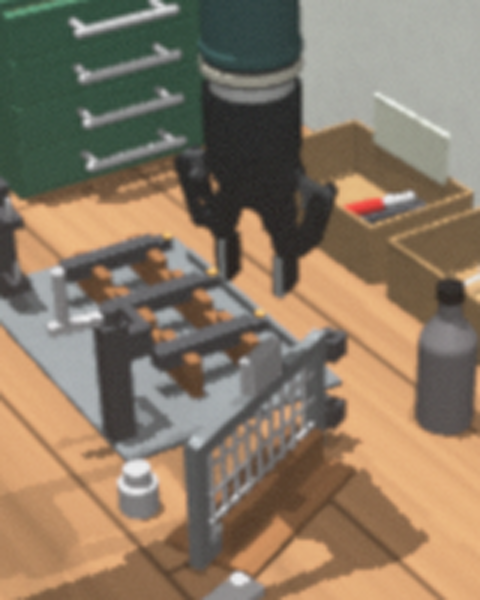

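```bash
python3 -m jog '[[[0.5,0,-0.1,4,0,0,0.007],[0.5,0,-0.1,7,0,0,0.007],[0.5,0,-0.1,8.2,0,0,0.007],[0.5,0,-0.1,8.2,0,0,0.007],[0.5,0,-0.1,8.2,0,0,0.007]]]' 90; python3 - <<'E'
from h import *
plan([.530,-.029,.318],-1.147-np.pi/2)
snap("side","s12");crop("s12","s12c",230,190,350,290,6)
E
python3 -m jog '[[[1,0,0,0,0,0,0],[1,0,0,0,0,0,0],[1,0,0,0,0,0,0],[1,0,0,0,0,0,0],[1,0,0,0,0,0,0],[1,0,0,0,0,0,0]]]' 90
```

```text
time: 28.28
tool_pos: [0.5309, -0.0302, 0.3197]
tcp_rot: [3.072, 0.655, 0.004]
wrist_force: [0.1, 0.2, 0.5]
width: 0.501
shift [-0.03 -0.14  0.17] turn [ 0.001 -0.002 -0.004] now [ 0.5309 -0.0302  0.3197] F [0.1 0.2 0.5] w 0.501 t 28.27
time: 29.08
tool_pos: [0.5306, -0.0302, 0.3195]
tcp_rot: [3.072, 0.655, 0.003]
wrist_force: [0.1, 0.2, 6.0]
width: 0.143
```

View pics/s12c.png

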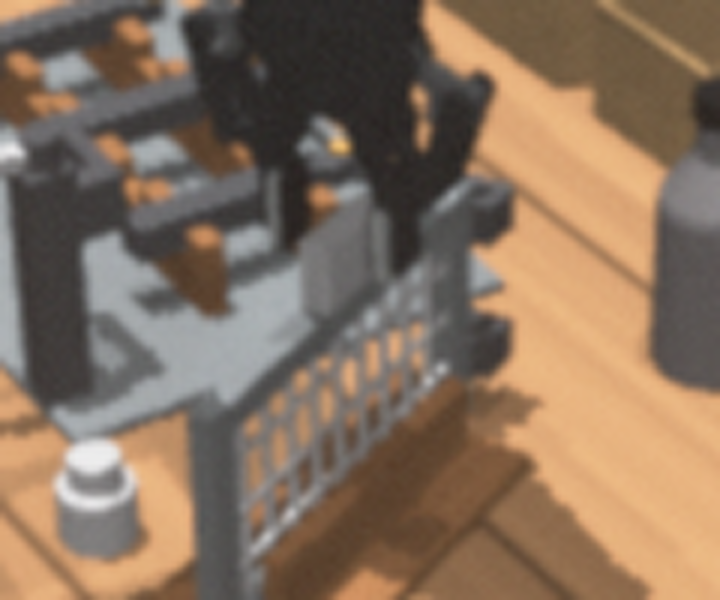

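```bash
python3 -m jog '[[[1,0,0,-2,0,0,0],[1,0,0,-4,0,0,0],[1,0,0,-6,0,0,0],[1,0,0,-8,0,0,0],[1,0,0,-11,0,0,0],[1,0,0,-15,0,0,0],[1,0,0,-18.5,0,0,0],[1,0,0,-18.5,0,0,0],[1,0,0,-18.5,0,0,0]]]'; python3 - <<'E'
from h import *
p=c2w(-.152,.006,.505);print(p);plan(p,CY-np.pi/2);print(bot.read_state()["q"])
snap("side","s13");snap("top","t13")
E
```

```text
time: 30.2
tool_pos: [0.5296, -0.03, 0.5004]
tcp_rot: [-3.071, -0.654, 0.006]
wrist_force: [0.0, 1.0, -5.3]
width: 0.14
[0.44830736 0.27174953 0.505     ]
shift [  4.87 -30.87  -0.41] turn [-0.004  0.002 -1.125] now [ 0.5296 -0.03    0.5004] F [ 0.   1.  -5.3] w 0.14 t 30.2
[-1.03594124e-01 -5.60449203e-02  1.78091881e+00  5.46040128e-05
  1.42079827e+00  1.04735932e+00]
```

View pics/s13.png

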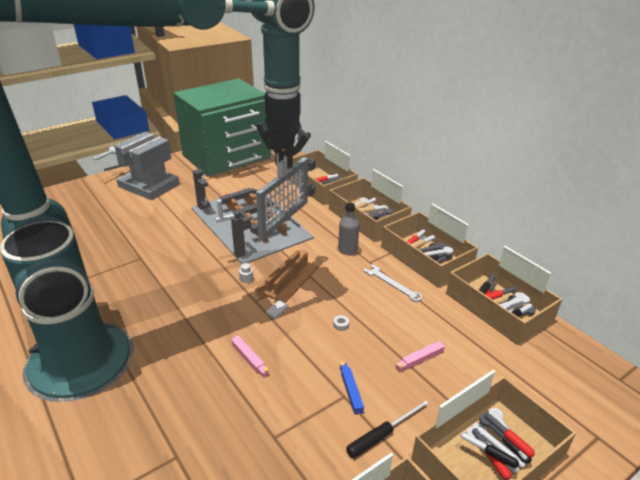

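View pics/t13.png

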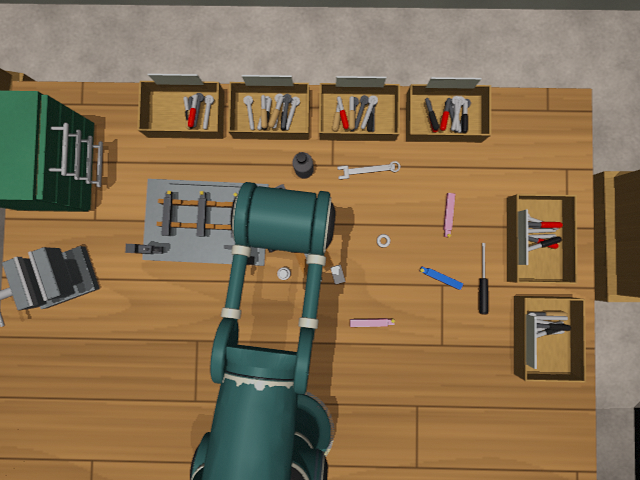

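```bash
python3 -m jog '[[[1,0,0,-3,0,0,0],[1,0,0,-5,0,0,0],[1,1,-3,-5,0,0,-0.15],[1,1.6,-7,-5,0,0,-0.3],[1,2.3,-11,-5,0,0,-0.45],[1,3,-15,-5,0,0,-0.6],[1,3.6,-20,-5,0,0,-0.75],[1,4.2,-25,-5,0,0,-0.9],[1,4.9,-29,-5,0,0,-1.05],[1,4.9,-30.9,-5,0,0,-1.125],[1,4.9,-30.9,-5,0,0,-1.125],[1,4.9,-30.9,-5,0,0,-1.125]]]'; python3 - <<'E'
from h import *
p=c2w(-.152,.006,.555);plan(p,CY-np.pi/2);print(bot.read_state()["q"])
snap("side","s14");im=snap("top","t14");crop("t14","t14c",110,200,270,320,5)
E
```

```text
time: 31.8
tool_pos: [0.4491, 0.2717, 0.5528]
tcp_rot: [2.251, 2.191, -0.002]
wrist_force: [-1.0, -0.8, -5.1]
width: 0.139
shift [ 0.01 -0.08 -0.22] turn [-0.     0.001 -0.001] now [0.4491 0.2717 0.5528] F [-1.  -0.8 -5.1] w 0.139 t 31.8
[ 4.96792493e-01 -7.95103928e-02  1.70989576e+00 -8.18090760e-04
  1.51201343e+00  5.23857696e-01]
```

View pics/s14.png

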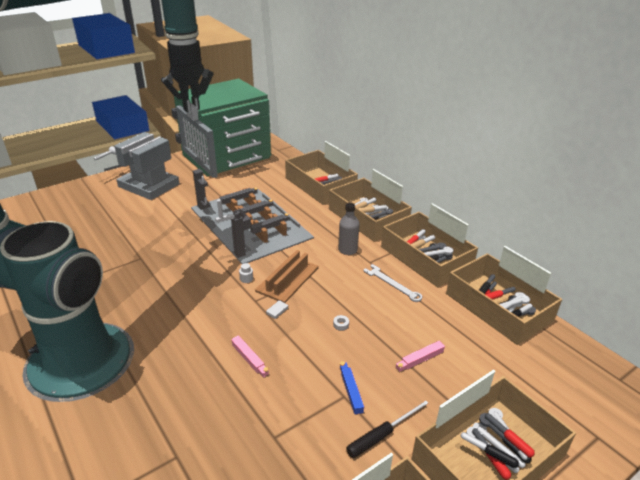

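View pics/t14c.png

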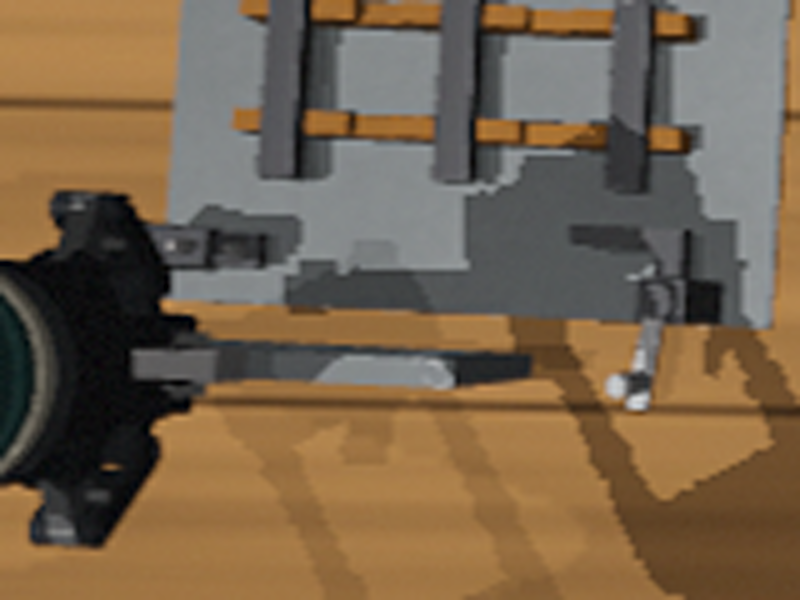

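```bash
python3 -m jog '[[[1,0,0,5,0,0,0],[1,0,0,9,0,0,0],[1,0,0,13,0,0,0],[1,0,-0.1,16,0,0,0],[1,0,-0.1,18,0,0,0],[1,0,-0.1,18.8,0,0,0],[1,0,-0.1,18.8,0,0,0],[1,0,-0.1,18.8,0,0,0]]]'; python3 - <<'E'
from h import *
p=c2w(-.152,.006,.3645);plan(p,CY-np.pi/2)
snap("side","s15");im=snap("top","t15");crop("t15","t15c",110,220,270,320,5);crop("s15","s15c",170,120,290,270,5)
E
```

```text
time: 32.9
tool_pos: [0.4486, 0.2721, 0.3666]
tcp_rot: [2.25, 2.191, 0.004]
wrist_force: [-0.0, 0.2, -5.0]
width: 0.141
shift [-0.04 -0.03  0.21] turn [ 0.002 -0.001 -0.001] now [0.4486 0.2721 0.3666] F [-0.   0.2 -5. ] w 0.141 t 32.9
```

View pics/s15c.png

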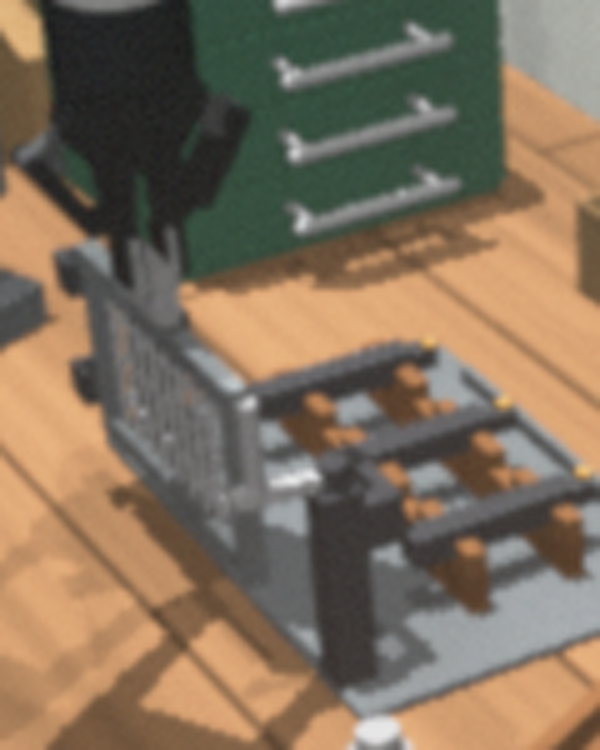

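View pics/t15c.png

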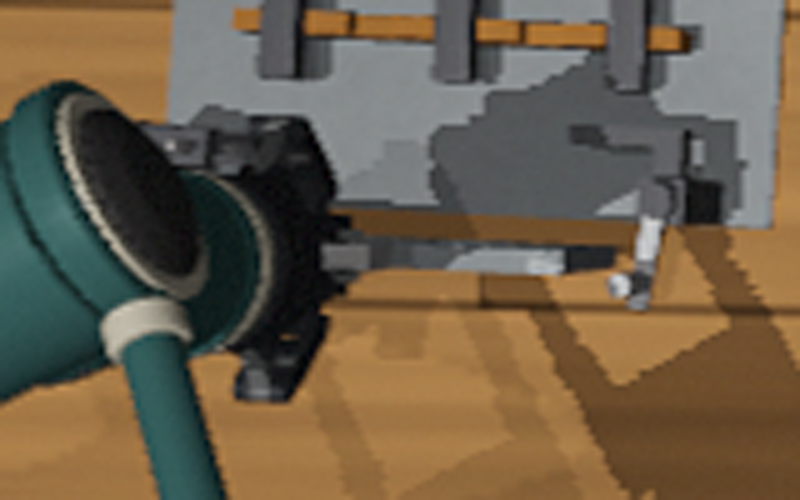

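```bash
python3 - <<'E'
from h import *
crop("t15","t15d",170,255,240,290,11)
c,s=np.cos(CY),np.sin(CY)
def wc(w): w=np.array(w)[:2]-CO;return (c*w[0]+s*w[1]).round(4),(-s*w[0]+c*w[1]).round(4)
print("tcp",wc(bot.read_state()["tool_pos"]))
for gx,gy,gz in[(-.152,-.1,.180),(-.152,-.016,.212),(-.146,-.1,.18),(-.158,-.1,.18)]:
  print(proj("top",c2w(gx,gy,gz)), (proj("top",c2w(gx,gy,gz))-[170,255]+.5)*11-.5)
E
```

```text
tcp (np.float64(-0.1519), np.float64(0.0065))
[[222.99476784 271.32167164]] [[587.94244628 184.53838802]]
[[184.65632083 270.0385011 ]] [[166.21952911 170.42351213]]
[[223.12951841 268.873169  ]] [[589.42470252 157.60485904]]
[[222.85994795 273.77143393]] [[586.45942749 211.48577323]]
```

View pics/t15d.png

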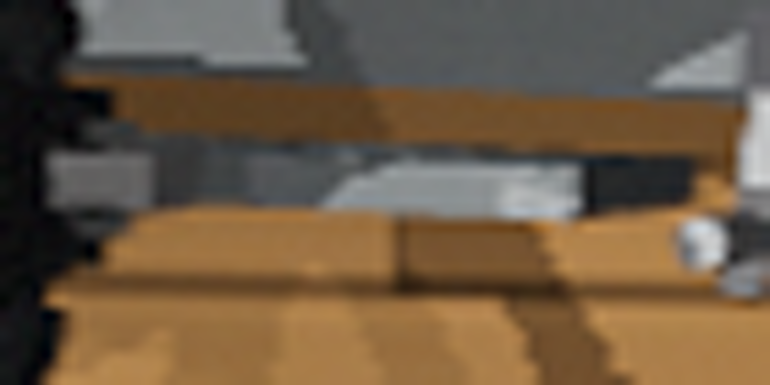

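```bash
python3 - <<'E'
from h import *
q=[(proj("top",c2w(-.158,y,.18))[0]-[170,255]+.5)*11-.5 for y in(-.03,-.06,-.1)];print(q)
im=cv2.imread("pics/t15.png").astype(int)
sat=im.max(2)-im.min(2)
for x in range(184,223,3):
    col=sat[262:280,x];
    # gray (low sat) -> wood (high) transition, subpixel
    k=[i for i in range(3,17) if col[i]<45<=col[i+1]]
    print(x,[round(262+i+(45-col[i])/(col[i+1]-col[i]),2) for i in k], [im[262+i,x].sum()//3 for i in range(2,16)])
E
```

```text
[array([273.88544285, 197.34099169]), array([407.78382886, 203.4002401 ]), array([586.45942749, 211.48577323])]
184 [np.float64(273.69)] [np.int64(61), np.int64(61), np.int64(62), np.int64(63), np.int64(56), np.int64(58), np.int64(56), np.int64(54), np.int64(52), np.int64(51), np.int64(93), np.int64(111), np.int64(111), np.int64(114)]
187 [np.float64(273.29)] [np.int64(62), np.int64(60), np.int64(61), np.int64(57), np.int64(54), np.int64(53), np.int64(54), np.int64(55), np.int64(56), np.int64(70), np.int64(113), np.int64(108), np.int64(111), np.int64(114)]
190 [np.float64(273.24)] [np.int64(61), np.int64(61), np.int64(62), np.int64(55), np.int64(60), np.int64(68), np.int64(65), np.int64(66), np.int64(66), np.int64(83), np.int64(112), np.int64(109), np.int64(113), np.int64(113)]
193 [np.float64(273.43)] [np.int64(62), np.int64(62), np.int64(61), np.int64(61), np.int64(61), np.int64(85), np.int64(84), np.int64(84), np.int64(83), np.int64(77), np.int64(111), np.int64(110), np.int64(113), np.int64(112)]
196 [np.float64(273.45)] [np.int64(63), np.int64(61), np.int64(64), np.int64(54), np.
[... 1262 characters left out ...]
), np.int64(84)]
214 [np.float64(274.52)] [np.int64(78), np.int64(78), np.int64(78), np.int64(78), np.int64(59), np.int64(69), np.int64(151), np.int64(144), np.int64(142), np.int64(143), np.int64(128), np.int64(73), np.int64(82), np.int64(83)]
217 [np.float64(274.57)] [np.int64(78), np.int64(77), np.int64(78), np.int64(78), np.int64(78), np.int64(71), np.int64(158), np.int64(157), np.int64(180), np.int64(172), np.int64(172), np.int64(71), np.int64(79), np.int64(83)]
220 [np.float64(274.47)] [np.int64(77), np.int64(78), np.int64(78), np.int64(78), np.int64(64), np.int64(64), np.int64(134), np.int64(150), np.int64(158), np.int64(183), np.int64(176), np.int64(132), np.int64(127), np.int64(129)]
```

```bash
python3 - <<'E'
from h import *
plan(c2w(-.105,.0055,.3655),CY-np.pi/2)
E
python3 -m jog '[[[1,-0.05,1.5,0.1,0,0,0],[1,-0.05,2.8,0.1,0,0,0],[1,-0.1,3.8,0.1,0,0,0],[1,-0.1,4.6,0.1,0,0,0],[1,-0.1,4.7,0.1,0,0,0],[1,-0.1,4.7,0.1,0,0,0],[1,-0.1,4.7,0.1,0,0,0]]]'; python3 - <<'E'
from h import *
plan(c2w(-.105,.0055,.3655),CY-np.pi/2)
snap("side","s16");im=snap("top","t16");crop("t16","t16c",110,210,250,290,5);crop("s16","s16c",170,130,270,250,6)
E
```

```text
shift [-0.1   4.69  0.12] turn [ 0.002 -0.001 -0.   ] now [0.4485 0.2722 0.3666] F [-0.1  0.3 -4.3] w 0.142 t 33.0
time: 33.88
tool_pos: [0.4946, 0.2699, 0.3641]
tcp_rot: [-2.25, -2.192, 0.001]
wrist_force: [-0.5, -0.3, -5.0]
width: 0.144
shift [ 0.02  0.07 -0.14] turn [-0.  0.  0.] now [0.4946 0.2699 0.3641] F [-0.5 -0.3 -5. ] w 0.144 t 33.88
```

View pics/s16c.png

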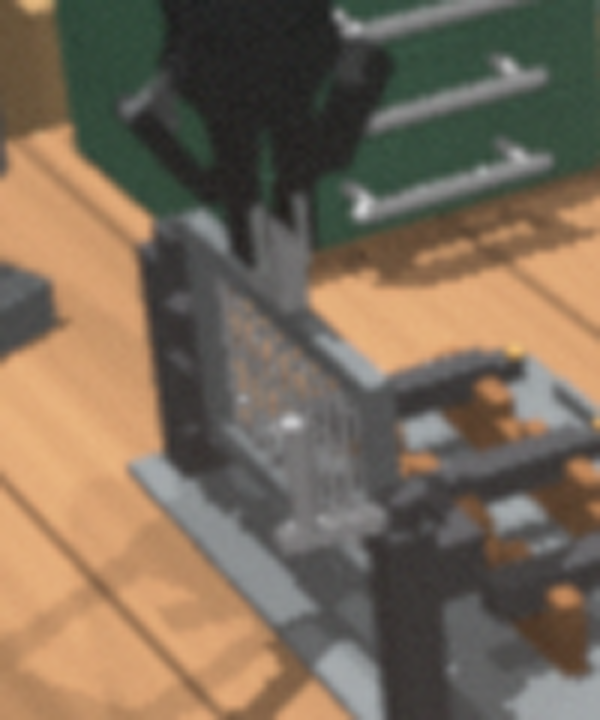

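View pics/t16c.png

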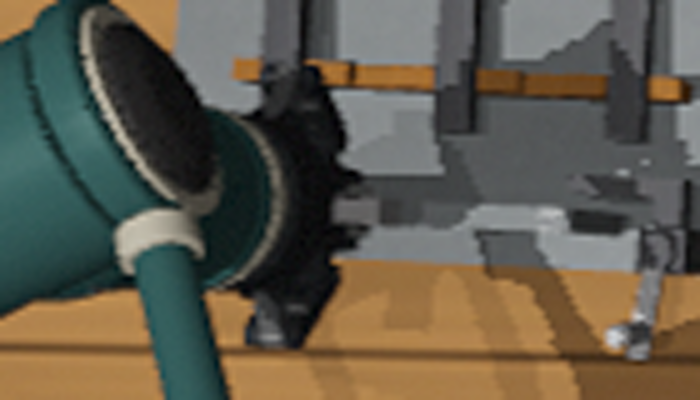

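```bash
python3 -m jog '[[[1,0,0.07,0.3,0,0,0],[1,0,0.07,0.6,0,0,0],[1,0,0.07,0.9,0,0,0],[1,0,0.07,0.9,0,0,0]]]';python3 -m jog '[[[1,0,0,0.2,0,0,0],[1,0,0,0.4,0,0,0],[1,0,0,0.4,0,0,0]]]'; python3 - <<'E'
from h import *
plan(c2w(-.105,.0055,.3365),CY-np.pi/2)
E
```

```text
time: 34.48
tool_pos: [0.4957, 0.2698, 0.3549]
tcp_rot: [2.25, 2.192, 0.0]
wrist_force: [0.5, 0.1, -6.1]
width: 0.143
time: 34.85
tool_pos: [0.496, 0.2698, 0.3515]
tcp_rot: [2.25, 2.192, 0.002]
wrist_force: [1.7, 0.4, -4.3]
width: 0.141
shift [ 0.02 -0.07  1.5 ] turn [ 0.001 -0.001 -0.   ] now [0.496  0.2698 0.3515] F [ 1.7  0.4 -4.3] w 0.141 t 34.85
```

```bash
python3 -m jog '[[[1,0,0.03,0.2,0,0,0],[1,0,0.03,0.4,0,0,0],[1,0,0.03,0.6,0,0,0],[1,0,0.03,0.6,0,0,0]]]'; python3 - <<'E'
from h import *
plan(c2w(-.105,.0055,.3365),CY-np.pi/2)
E
```

```text
time: 35.35
tool_pos: [0.4962, 0.2698, 0.3452]
tcp_rot: [2.25, 2.192, 0.001]
wrist_force: [3.8, -1.0, -3.9]
width: 0.136
shift [ 0.02 -0.09  0.87] turn [ 0.001 -0.    -0.   ] now [0.4962 0.2698 0.3452] F [ 3.8 -1.  -3.9] w 0.136 t 35.35
```

```bash
python3 -m jog '[[[1,0,0.06,0.2,0,0,0],[1,0,0.08,0.4,0,0,0],[1,0,0.08,0.6,0,0,0],[1,0,0.08,0.8,0,0,0],[1,0,0.08,0.8,0,0,0]]]'; python3 - <<'E'
from h import *
plan(c2w(-.105,.0055,.3365),CY-np.pi/2)
snap("side","s17");crop("s17","s17c",170,130,270,250,6)
E
```

```text
time: 35.98
tool_pos: [0.4967, 0.2698, 0.3369]
tcp_rot: [-2.25, -2.192, 0.0]
wrist_force: [4.0, -0.9, -2.8]
width: 0.139
shift [ 0.02 -0.14  0.04] turn [-0.  0. -0.] now [0.4967 0.2698 0.3369] F [ 4.  -0.9 -2.8] w 0.139 t 35.98
```

View pics/s17c.png

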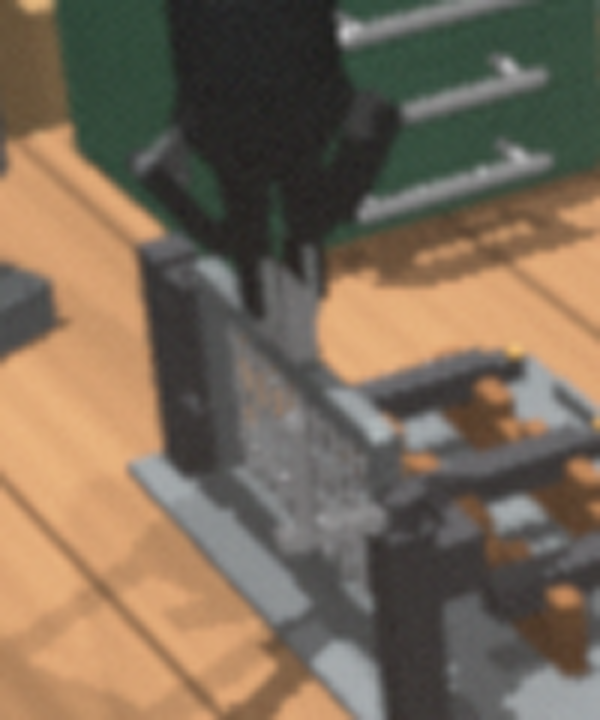

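```bash
python3 -m jog '[[[1,0,0.04,0.1,0,0,0],[1,0,0.04,0.2,0,0,0],[1,0,0.04,0.2,0,0,0]]]'; python3 - <<'E'
from h import *
plan(c2w(-.105,.0055,.3365),CY-np.pi/2)
E
```

```text
time: 36.4
tool_pos: [0.4972, 0.2696, 0.3359]
tcp_rot: [2.249, 2.192, -0.0]
wrist_force: [0.3, -4.2, 3.0]
width: 0.134
shift [ 0.04 -0.19 -0.06] turn [0. 0. 0.] now [0.4972 0.2696 0.3359] F [ 0.3 -4.2  3. ] w 0.134 t 36.4
```

```bash
python3 -m jog '[[[0.6,0,0,0,0,0,0],[0.6,0,0,0,0,0,0],[0.6,0,0,0,0,0,0],[0.6,0,0,0,0,0,0],[0.6,0,0,-2,0,0,0],[0.6,0,0,-5,0,0,0],[0.6,0,0,-8,0,0,0],[0.6,0,0,-12,0,0,0],[0.6,0,0,-12,0,0,0]]]'; python3 -m jog '[[[0.9,-2,-6,0,0,0,0],[0.9,-6,-12,0,0,0,0],[0.9,-10,-14,0,0,0,0],[0.9,-15,-14,0,0,0,0],[0.9,-20,-14,0,0,0,0],[0.9,-24,-14,0,0,0,0],[0.9,-24,-14,0,0,0,0]]]';python3 - <<'E'
from h import *
snap("side","s18");snap("top","t18");crop("t18","t18c",120,200,270,300,5);crop("s18","s18c",170,130,290,250,6)
E
```

```text
time: 37.52
tool_pos: [0.4981, 0.2703, 0.4616]
tcp_rot: [2.248, 2.19, 0.015]
wrist_force: [-0.2, -0.7, -0.8]
width: 0.402
time: 38.4
tool_pos: [0.3504, 0.0315, 0.4554]
tcp_rot: [2.255, 2.186, 0.0]
wrist_force: [0.3, 0.8, 0.3]
width: 0.103
```

View pics/s18c.png

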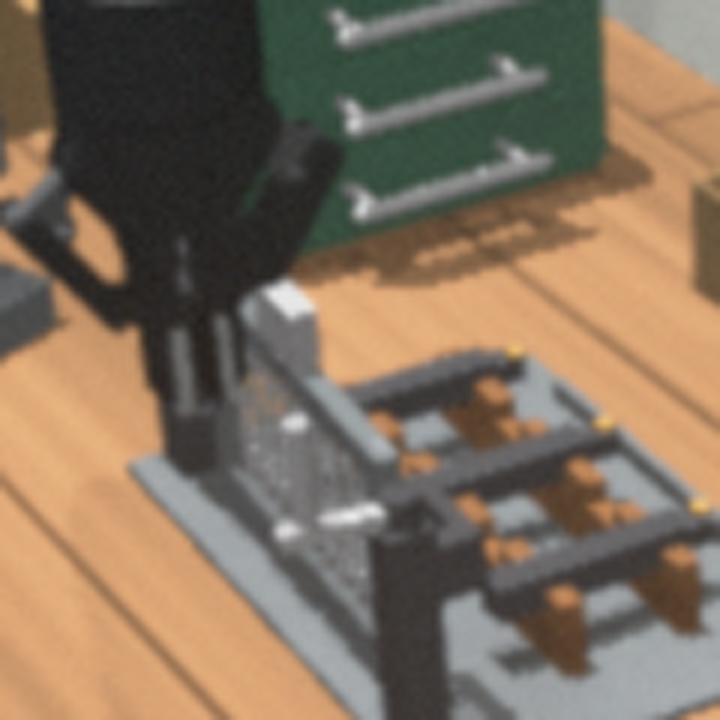

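View pics/t18c.png

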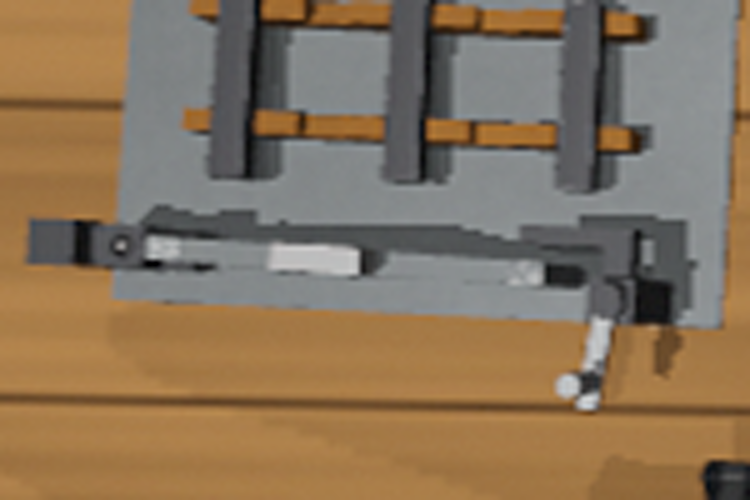

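```bash
python3 - <<'E'
from h import *
c,s=np.cos(CY),np.sin(CY)
w=onz("top",(233.0,276.6),.192);d=w[:2]-CO;print(w,c*d[0]+s*d[1],-s*d[0]+c*d[1])
w=np.r_[w[:2],0]
plan([w[0],w[1],.40],CY-np.pi/2);plan([w[0],w[1],.34],CY-np.pi/2);print(bot.read_state()["q"])
print(np.array([c2w(-.122-.042*np.cos(t),-.135+.042*np.sin(t))[:2] for t in (0,.1,.15,.2,.5,.8,1.1,1.4,1.57)]))
E
```

```text
[0.43357953 0.13825974 0.192     ] -0.16325250033584673 -0.12782755242656157
shift [10.71  7.99  5.55] turn [ 0.    -0.001 -0.002] now [0.3507 0.0334 0.4554] F [ 0.4  0.5 -0.5] w 0.098 t 38.5
shift [10.7   7.99 11.55] turn [ 0.    -0.001 -0.002] now [0.3507 0.0334 0.4554] F [ 0.4  0.5 -0.5] w 0.098 t 38.5
[ 2.38795203e-02 -4.17458098e-01  2.14572336e+00  7.09301366e-04
  1.41300225e+00  5.14395689e-02]
[[0.43264582 0.13110915]
 [0.43296458 0.13529528]
 [0.43328045 0.13737117]
 [0.43369967 0.13942867]
 [0.43830909 0.15110455]
 [0.4461631  0.16089676]
 [0.45656012 0.1679306 ]
 [0.46857141 0.17157775]
 [0.47569007 0.17200393]]
```

```bash
python3 -m jog '[[[0.5,3,3,0,0,0,0],[0.5,7,6,0,0,0,0],[0.5,10.7,8,0,0,0,0],[0.5,10.7,8,0,0,0,0],[0.5,10.7,8,4,0,0,0],[0.5,10.7,8,7,0,0,0],[0.5,10.7,8,7,0,0,0],[0.5,10.7,8,7,0,0,0]]]'; python3 - <<'E'
from h import *
plan([.4336,.138,.34],CY-np.pi/2)
snap("side","s19");crop("s19","s19c",170,130,290,250,6)
snap("top","t19");crop("t19","t19c",170,220,270,310,7)
E
```

```text
time: 39.5
tool_pos: [0.4337, 0.1386, 0.3864]
tcp_rot: [2.249, 2.192, 0.002]
wrist_force: [0.2, -0.5, 0.1]
width: 0.5
shift [-0.06 -0.02  4.64] turn [ 0.001 -0.     0.   ] now [0.4337 0.1386 0.3864] F [ 0.2 -0.5  0.1] w 0.5 t 39.5
```

View pics/s19c.png

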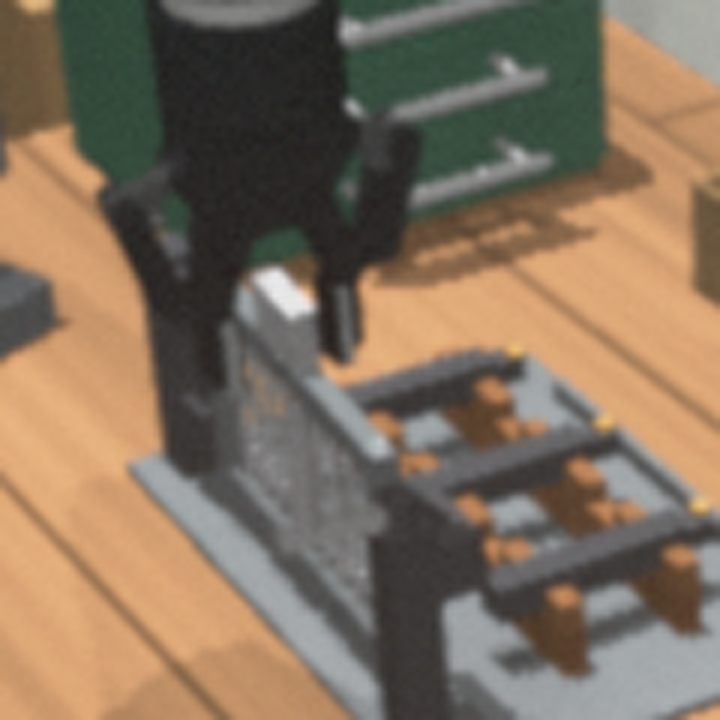

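View pics/t19c.png

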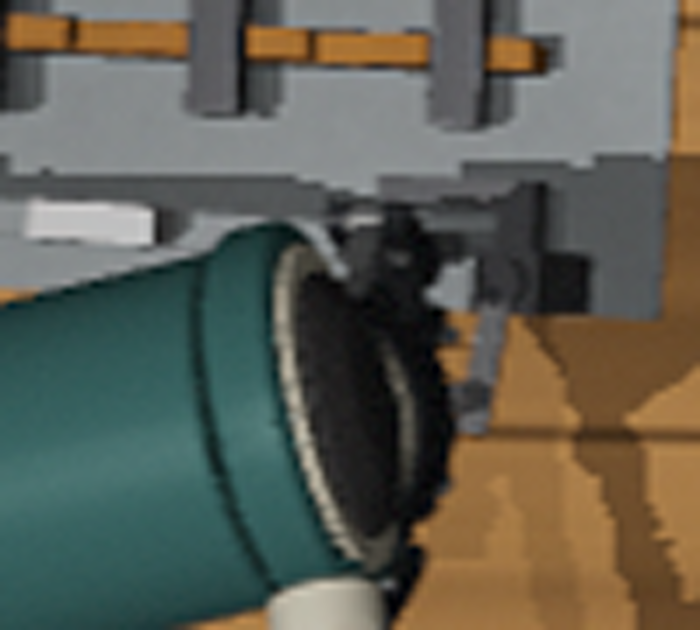

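```bash
python3 -m jog '[[[0.5,-0.05,0,2.5,0,0,0],[0.5,-0.05,0,4.6,0,0,0],[0.5,-0.05,0,4.6,0,0,0],[1,-0.05,0,4.6,0,0,0],[1,-0.05,0,4.6,0,0,0],[1,-0.05,0,4.6,0,0,0],[1,-0.05,0,4.6,0,0,0],[1,-0.05,0,4.6,0,0,0]]]' 20; python3 - <<'E'
from h import *
plan([.4336,.138,.34],CY-np.pi/2)
snap("side","s20");crop("s20","s20c",170,130,290,250,6)
w0=bot.read_state()["tool_pos"][:2]
P=np.array([c2w(-.122-.042*np.cos(t),-.135+.042*np.sin(t))[:2] for t in np.arange(.17,1.6,.14)])
R0=Ro.from_rotvec(bot.read_state()["tcp_rot"]).as_matrix()
print((np.c_[P-P[0],0*P[:,0]]@R0*100).round(2))
E
```

```text
time: 40.6
tool_pos: [0.435, 0.138, 0.341]
tcp_rot: [2.248, 2.19, 0.006]
wrist_force: [4.8, -1.0, 3.0]
width: 0.13
shift [-0.   -0.14  0.1 ] turn [ 0.005 -0.001  0.   ] now [0.435 0.138 0.341] F [ 4.8 -1.   3. ] w 0.13 t 40.6
[[0.   0.   0.  ]
 [0.57 0.14 0.  ]
 [1.12 0.36 0.  ]
 [1.63 0.65 0.  ]
 [2.09 1.01 0.01]
 [2.5  1.43 0.01]
 [2.85 1.91 0.01]
 [3.12 2.42 0.02]
 [3.32 2.98 0.02]
 [3.45 3.55 0.02]
 [3.49 4.14 0.02]]
```

View pics/s20c.png

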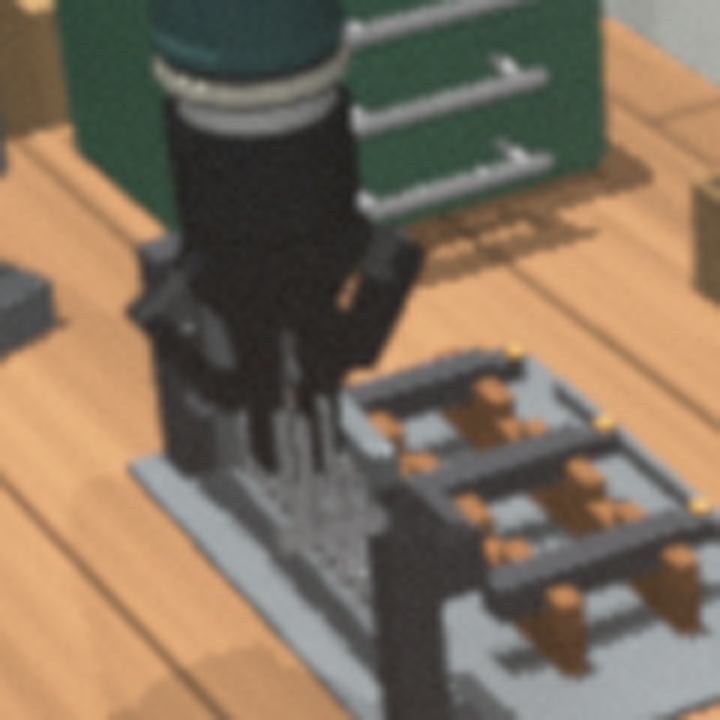

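```bash
python3 -m jog '[[[1,0.57,0.24,0,0,0,0],[1,1.12,0.46,0,0,0,0],[1,1.63,0.75,0,0,0,0],[1,2.09,1.11,0,0,0,0],[1,2.5,1.53,0,0,0,0],[1,2.5,1.53,0,0,0,0]]]'; python3 - <<'E'
from h import *
s=bot.read_state();d=s["tool_pos"][:2]-c2w(-.122,-.135)[:2];a=CY;dx=np.cos(a)*d[0]+np.sin(a)*d[1];dy=-np.sin(a)*d[0]+np.cos(a)*d[1]
print(dx,dy,"theta",np.arctan2(dy,-dx),np.hypot(dx,dy),s["wrist_force"])
E
```

```text
time: 41.4
tool_pos: [0.4486, 0.1639, 0.3409]
tcp_rot: [-2.247, -2.187, 0.001]
wrist_force: [-8.4, 5.0, 11.1]
width: 0.127
-0.026913216055740197 0.033204446905302026 theta 0.8896672663832333 0.04274174180762844 [-8.37900905  5.00221653 11.05262121]
```

```bash
python3 -m jog '[[[1,0.45,0.4,0,0,0,0],[1,0.75,0.9,0,0,0,0],[1,0.95,1.45,0,0,0,0],[1,0.95,1.45,0,0,0,0]]]'; python3 - <<'E'
from h import *
s=bot.read_state();d=s["tool_pos"][:2]-c2w(-.122,-.135)[:2];a=CY;dx=np.cos(a)*d[0]+np.sin(a)*d[1];dy=-np.sin(a)*d[0]+np.cos(a)*d[1]
print(dx,dy,"theta",np.arctan2(dy,-dx),np.hypot(dx,dy),s["wrist_force"])
snap("side","s21");crop("s21","s21c",170,130,290,250,6)
E
```

```text
time: 41.9
tool_pos: [0.4632, 0.1741, 0.3407]
tcp_rot: [-2.246, -2.185, -0.003]
wrist_force: [-8.2, 10.2, 8.5]
width: 0.131
-0.012554480369357529 0.04378276983770511 theta 1.2915442132932107 0.04554718335974294 [-8.17685273 10.23204072  8.48227582]
```

View pics/s21c.png

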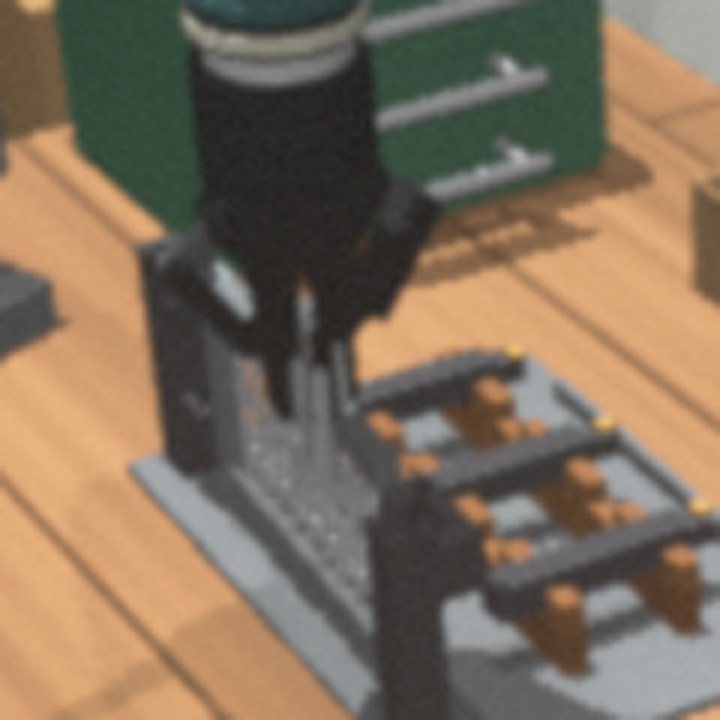

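```bash
python3 -m jog '[[[1,0,0.4,0,0,0,0],[1,0,0.8,0,0,0,0],[1,0,1.2,0,0,0,0],[1,0,1.2,0,0,0,0]]]'; python3 - <<'E'
from h import *
s=bot.read_state();d=s["tool_pos"][:2]-c2w(-.122,-.135)[:2];a=CY;dx=np.cos(a)*d[0]+np.sin(a)*d[1];dy=-np.sin(a)*d[0]+np.cos(a)*d[1]
print(dx,dy,"theta",np.arctan2(dy,-dx),np.hypot(dx,dy),s["wrist_force"])
E
```

```text
time: 42.45
tool_pos: [0.4763, 0.1744, 0.3408]
tcp_rot: [-2.247, -2.187, -0.01]
wrist_force: [-2.6, 12.3, 4.6]
width: 0.126
0.00047205852071597644 0.044391693367144075 theta 1.5814298641204318 0.044394203216743554 [-2.60578634 12.33774981  4.61598096]
```

```bash
python3 -m jog '[[[1,0,0.15,0,0,0,0],[1,0,0.15,0,0,0,0],[0.6,0,0.1,0,0,0,0],[0.6,0,0.1,0,0,0,0],[0.6,0,0.1,0,0,0,0],[0.6,0,0.1,-3,0,0,0],[0.6,0,0.1,-7,0,0,0],[0.6,0,0.1,-12,0,0,0],[0.6,0,0,-16,0,0,0],[0.6,0,0,-16,0,0,0]]]'; python3 -m jog '[[[0.6,-5,-2,0,0,0,0],[0.6,-10,-5,0,0,0,0],[0.6,-15,-8,0,0,0,0],[0.6,-20,-8,0,0,0,0],[0.6,-25,-8,0,0,0,0],[0.6,-29,-8,0,0,0,0],[0.6,-29,-8,0,0,0,0],[0.6,-29,-8,0,0,0,0]]]';python3 - <<'E'
from h import *
snap("side","s22");snap("top","t22");crop("t22","t22c",120,165,270,285,5);crop("s22","s22c",170,130,290,250,6)
E
```

```text
time: 43.7
tool_pos: [0.4771, 0.1713, 0.5037]
tcp_rot: [2.248, 2.189, 0.011]
wrist_force: [1.0, -0.5, 0.0]
width: 0.4
time: 44.7
tool_pos: [0.3886, -0.1164, 0.4981]
tcp_rot: [-2.25, -2.19, 0.001]
wrist_force: [-0.1, 0.2, -0.5]
width: 0.401
```

View pics/s22c.png

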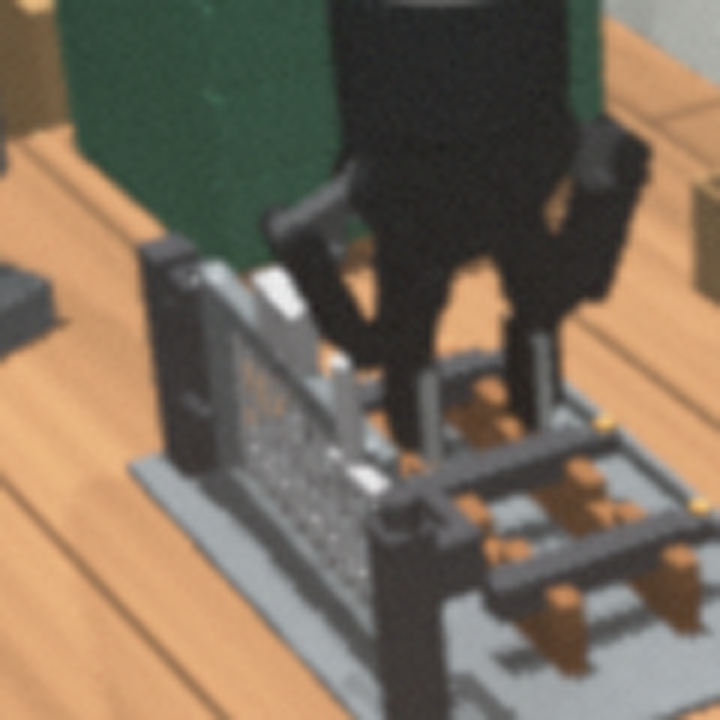

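View pics/t22c.png

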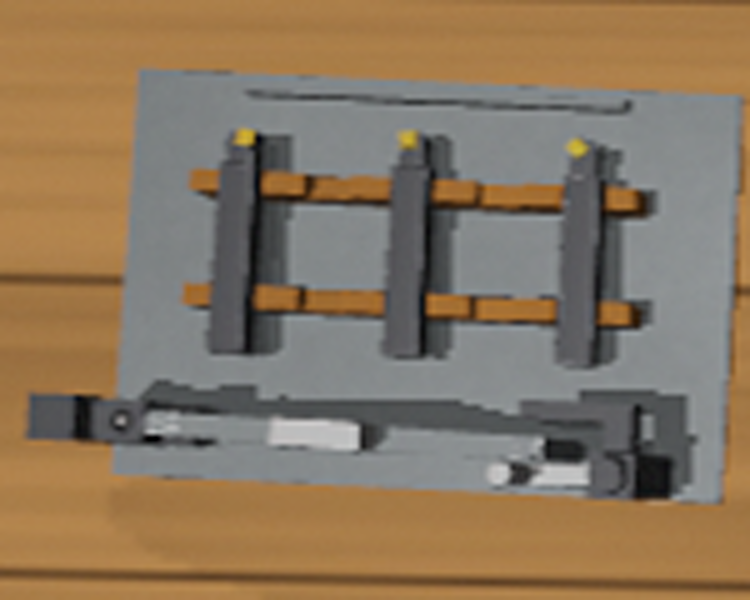

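View pics/t22.png

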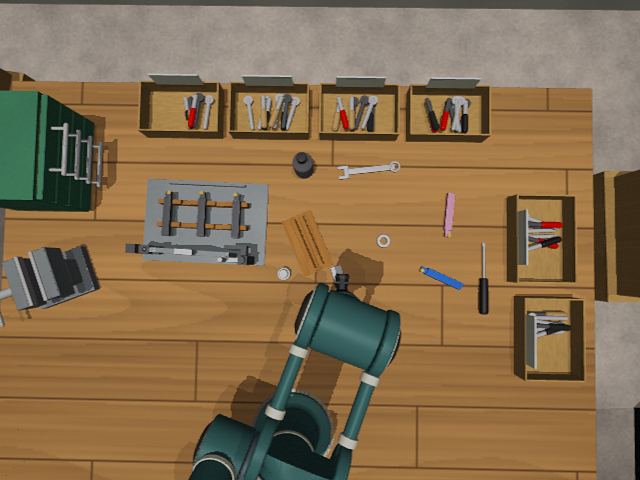

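```bash
python3 - <<'E'
from h import *
c,s=np.cos(CY),np.sin(CY)
def wc(w): w=np.array(w)[:2]-CO;return np.array([c*w[0]+s*w[1],-s*w[0]+c*w[1]]).round(4)
f=lambda q:((q[0]+.5)/5-.5+120,(q[1]+.5)/5-.5+165)
p=wc(onz("top",f((497,474)),.192));print("peg",p,"theta",np.arctan2(p[1]+.135,-(p[0]+.122)))
im=cv2.imread("pics/t22.png");hsv=cv2.cvtColor(im,cv2.COLOR_BGR2HSV)
m=((hsv[...,1]<40)&(hsv[...,2]>185)).astype(np.uint8);m[:,:170]=0;m[:,195:]=0;m[:245]=0;m[262:]=0
ys,xs=np.where(m);W=np.array([wc(onz("top",(x,y),.182)) for x,y in zip(xs,ys)],np.float32)*1000
print("tab",len(xs),W.mean(0),cv2.minAreaRect(W),cv2.fitLine(W,2,0,.01,.01).ravel())
print("pin/hole",wc(onz("top",f((122,420)),.135)))
print("free end",wc(onz("top",f((545,447)),.148)))
for q in[(245,137),(408,139),(576,147)]: print("insert",wc(onz("top",f(q),.055)))
for q in[(230,350),(404,355),(577,364)]: print("tail",wc(onz("top",f(q),.055)))
for n in("top","side"):
  print(n,proj(n,c2w(-.105,.006,.182)).round(1),proj(n,c2w(-.105,.118,.135)).round(1),proj(n,c2w(-.111,-.1,.150)).round(1),proj(n,c2w(-.122,-.093,.192)).round(1))
crop("s22","s22d",190,165,240,235,10);crop("t22","t22d",140,235,250,270,7)
E
```

```text
peg [-0.1232 -0.0915] theta 1.5432171143951556
tab 79 [-107.373405     1.9240501] ((-107.18061828613281, 1.7733573913574219), (37.96656036376953, 11.78081226348877), 87.87891387939453) [ 3.9749116e-02  9.9920970e-01 -1.0737342e+02  1.9240506e+00]
pin/hole [-0.1045  0.117 ]
free end [-0.1088 -0.1042]
insert [0.0558 0.0925]
insert [0.0586 0.002 ]
insert [ 0.0581 -0.0912]
tail [-0.0625  0.0936]
tail [-0.061  -0.0027]
tail [-0.0617 -0.0983]
top [[180.9 250.2]] [[143.6 248.8]] [[226.7 254.8]] [[219.6 258.9]]
side [[215.3 175.7]] [[200.4 174.6]] [[231.7 202.7]] [[225.5 189. ]]
```

View pics/s22d.png

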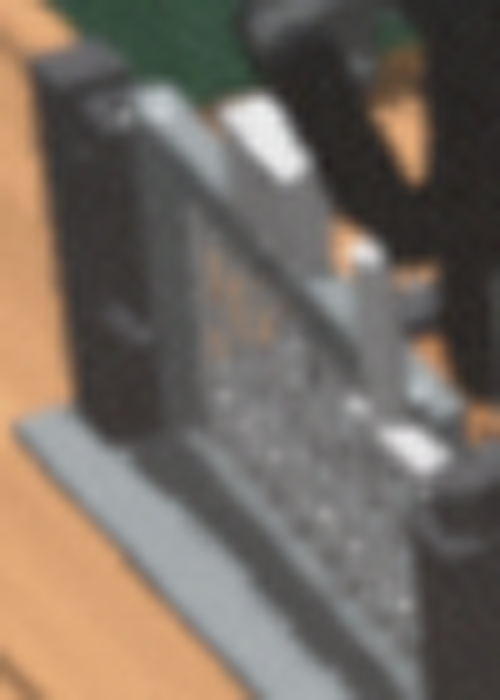

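View pics/t22d.png

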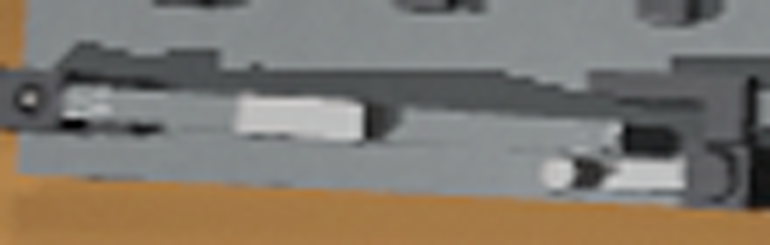

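Checks before handing in: latch about 1.54 rad, gate about 0.04 rad from straight with its upper pintle showing in the socket hole, and all three tools within about 3 mm of mid-rack. The ring and slug are at their starting pixels. The arm is clear.

```bash
python3 - <<'E'
from workcell import bot
print(bot.read_state()["joint_vel"].round(3)); print(bot.finish_job())
E
```

```text
[ 0.011 -0.004 -0.006 -0.003 -0.003 -0.004]
the job is handed in; nothing more can be done
None
```

I put the three lathe tools on the bench into the left, middle and right notches, heads to the back. I then hung the gate on both pintles and turned the latch across it. The job was handed in at about 45 s; it gives no verdict, so the figures below are my own last checks.

- **Tools:** all three lie across both rails, their centres within about 3 mm of mid-rack. The right one looked up to 0.06 rad off straight, measured from tail to insert. That is within the 0.12 rad limit, and the insert may sit off-centre.
- **Gate:** the upper pintle shows in the upper socket hole, about 1 mm from where it should be. The lower socket was hidden, so I judged it seated from the tool height (about 0.6 mm from nominal) and the upward force on contact.
- **Gate angle:** the gate is about 0.04 rad from straight and its tab reads about 4 mm low along the gateway. That fits the expected sag.
- **Latch:** it measured about 1.54 rad. The wrist force reached about 13 N sideways while I was turning it, because my path did not quite match the latch's arc.
- **Bystanders:** the ring and slug are at their starting pixels. I did not measure the others; the bottle, wrench and screwdriver look unmoved, but the block was partly hidden by the arm in the last picture.
- **Disagreement:** the side-view calibration was off by about 2 pixels at the hinge post, so I relied on the top view.

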